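# Fill the inspection tray and hold the loupe in focus over the new case

### The job

Pack the loose flat clear chip case into the free gap of the inspection tray, lying flat on the tray's floor between the eraser and the taller chip case that are already there, and let go of it. Then take the loupe and hold it level and still over the middle of that case, with the lens centred above it at the height that the white pointer on the focus post marks. Finish while still holding the loupe there in the air, with the rest of the bench's things left where they stand and the three things in the tray left lying flat.

Things in the scene. Friction and masses are not known exactly. Their poses are not given: they have to be found in the camera images.
- clear_case: The flat clear hinged chip case to pack and then to look at: 30 (x) x 40 (y) x 15 mm high, 18 g, lid shut and fixed. Starts loose on the bench. Origin at the centre of its underside, z up; x across its short side. It can be gripped across its 40 mm length (by its two end faces) or across its 30 mm width.
- insp_tray: Shallow open aluminium tray, screwed down: outer 90 (x) x 108 (y) mm, walls 4 mm thick and 14 mm high, inner floor 82 (x) x 100 (y) mm, 3 mm above the bench. Origin at the centre of its underside, z up. Along its x axis lie, side by side with their long sides along the tray's y: the eraser at the -x end, a gap about 35 mm wide, the taller chip case at the +x end. At the ends (+y, -y) of these things is about 29 mm of free tray floor for fingers.
- gap (a point): Centre of the gap as it starts, on the tray's inner floor (tray frame x -4.5, y 0, z 3 mm). The clear case fits there, its 30 mm side along the tray's x, with about 2.5 mm to spare on each side.
- tall_case: Taller clear chip case lying loose in the tray's +x end, 28 (x) x 42 (y) x 19 mm high, 18 g. Origin at the centre of its underside. It stays there.
- rubber: Eraser lying loose in the tray's -x end, 19 (x) x 42 (y) x 12 mm high, 20 g. Origin at the centre of its underside. It stays there.
- loupe: Hand loupe lying flat and loose on the bench, 90 g (scaled 0.8 to 1.3 between starts). Origin at the centre of the lens, 5 mm above the bench as it lies (half the rim's thickness); x points away from the handle, z up. Steel rim 62 mm across, 10 mm thick (z -5 to +5 mm). Handle: wood bar with flat parallel sides, 14 mm wide (y), 16 mm high (z -5 to +11 mm), from x = -135 to -40 mm; centre of mass of the whole at about x = -68 mm.
- focus_post: Fixed upright round steel post, 10 mm in diameter, 213 mm tall on a 52 mm round foot, standing about 120 mm beside the tray's middle, on its left (+y). Origin at the centre of its foot's underside.
- focus_collar: Dark collar, 22 mm in diameter and 14 mm high, clamped on the post at a height that differs between starts (105 to 155 mm), with a small clamp screw at +y. Rigidly fixed. Origin on the post's axis at the collar's middle; z up; the pointer stands out along its -x axis.
- focus_mark (a point): Tip of the white pointer (8 mm wide, 3 mm thick blade) of the collar, 33 mm from the post's axis. Its height above the bench is the height at which the centre of the lens is to be held.
- spool: Solder spool (65 x 51 x 31 mm), loose bystander, between the fixed blue board clamp (160 mm wide, 36 mm high, in front of the tray) and the big fixed microscope (up to 365 mm high, to the right of the work; pass over it above that height or keep away). Origin at the centre of its underside.
- solvent: Pump bottle (60 mm across, 104 mm tall), loose bystander. Origin at the centre of its underside.
- screwdriver: Nut driver with a red handle (143 mm long along its y, 21 mm thick), loose bystander. Origin at the centre of its underside.
- reel: Small flat wick reel (33 x 53 x 10 mm), loose bystander. Origin at the centre of its underside.
- glue: Small upright glue vial (14 mm across, 40 mm tall), loose bystander. Origin at the centre of its underside.
Mind the look-alikes: they are no part of the job. What is shaped like the clear_case but turquoise is not meant.

How it is judged:
On the way, in this order (a step that is already met when the one before it is completed fails the run):
1. the clear chip case lies flat on the tray's floor between the eraser and the taller case, and is let go (z of clear_case in the frame of insp_tray between 0 and 0.006 m and x of clear_case in the frame of insp_tray between -0.017 and 0.008 m and y of clear_case in the frame of insp_tray between -0.02 and 0.02 m and angle between each of clear_case, tall_case, rubber's own z axis and vertical below 0.1 rad and z of tall_case in the frame of insp_tray between 0 and 0.006 m and y of tall_case in the frame of insp_tray between -0.03 and 0.03 m and z of rubber in the frame of insp_tray between 0 and 0.006 m and y of rubber in the frame of insp_tray between -0.03 and 0.03 m and x of tall_case in the frame of insp_tray between 0.015 and 0.041 m and x of rubber in the frame of insp_tray between -0.041 and -0.02 m and contact force between the fingers and clear_case below 0.1 N and height (world z) of loupe below 0.03 m), for 0.3 s.
2. the loupe is lifted clear of the bench (height (world z) of loupe above 0.06 m), for 0.1 s.
At the end, for the whole second after the job is handed in: Gripper holds the loupe still, touching no post: lens centre within 10 mm of the clear case sideways and 7 mm of the pointer's height, level within 7 degrees. Clear case released, flat on the tray floor between eraser and taller case, y within 20 mm of mid-tray; those two still flat at their ends (z of clear_case in the frame of insp_tray between 0 and 0.006 m and x of clear_case in the frame of insp_tray between -0.017 and 0.008 m and y of clear_case in the frame of insp_tray between -0.02 and 0.02 m and angle between each of clear_case, tall_case, rubber's own z axis and vertical below 0.1 rad and z of tall_case in the frame of insp_tray between 0 and 0.006 m and y of tall_case in the frame of insp_tray between -0.03 and 0.03 m and z of rubber in the frame of insp_tray between 0 and 0.006 m and y of rubber in the frame of insp_tray between -0.03 and 0.03 m and x of tall_case in the frame of insp_tray between 0.015 and 0.041 m and x of rubber in the frame of insp_tray between -0.041 and -0.02 m and contact force between the fingers and clear_case below 0.1 N and horizontal distance between loupe and clear_case below 0.01 m and z of loupe in the frame of focus_mark between -0.007 and 0.007 m and angle between loupe's own z axis and vertical below 0.12 rad and linear speed of loupe below 0.02 m/s and angular speed of loupe below 0.2 rad/s and contact force between the fingers and loupe above 1 N and contact force between loupe and focus_post below 0.1 N and contact force between loupe and focus_collar below 0.1 N); the arm keeps its last pose, push and grip.
It fails at once if solder spool pushed away or knocked over (moved more than 30 mm) (distance of spool from where it was at the start of the episode above 0.03 m).
It fails at once if solvent bottle pushed away or knocked over (moved more than 30 mm) (distance of solvent from where it was at the start of the episode above 0.03 m).
It fails at once if screwdriver pushed away or knocked over (moved more than 30 mm) (distance of screwdriver from where it was at the start of the episode above 0.03 m).
It fails at once if wick reel pushed away or knocked over (moved more than 30 mm) (distance of reel from where it was at the start of the episode above 0.03 m).
It fails at once if glue vial pushed away or knocked over (moved more than 30 mm) (distance of glue from where it was at the start of the episode above 0.03 m).
It also fails if it takes over 64 s, if anything falls off the work surface, if the arm or the gripper's body presses on something with over 40 N, if the wrist force passes 120 N, or if a joint passes its speed limit or range.

### The arm

A 6-joint arm with a two-finger parallel gripper is mounted at the origin on a cart in front of the work surface, level with it; the furniture and walls round the work are solid. World frame = base frame: x ahead of the robot, y to its left, z up, the work surface at z = 0. Lengths are in m, angles in rad, forces in N, time in s.
With the tool pointing down it reaches from about 0.35 to 0.975 m from the base axis. Payload 4.9 kg.
Tool frame: the origin (TCP) lies between the finger pads; the fingertips stand 25 mm ahead of it and the grasp point (between the pads) lies 6 mm ahead of it; z points along the fingers, y is the line along which they close (so a half turn about z gives the same grasp; the last joint's range is limited). The gripper opens to 85 mm and grips with 20 to 120 N. Pads are 22 mm wide; open, the fingers measure 114 mm over their backs; the gripper's body (76 mm by 85 mm) begins 54 mm behind the grasp point. The pads swing forward as they close: fully open they stand 13 mm farther back than shut.
Start: joints at [-1.343, 0.053, 1.613, -0, 1.476, -0.119], TCP at [0.212, -0.588, 0.256] pointing down, gripper open.
Joint ranges: [-3.01, 3.01], [-1.01, 2.22], [0.06, 2.58], [-1.02, 4.17], [0.09, 2.62], [-3.14, 3.14]. Speed limits (rad/s): [2.57, 2.57, 3.14, 3.14, 3.14, 3.14].

### API

Orientations are given as a unit quaternion [w, x, y, z].
In Python, from plant import manip gives the robot as it stands.
- The arm moves only by the shell command python3 -m inch 'ROWS'. ROWS is JSON, a list of rows, each a list of 3 entries, a list of its own where there are three numbers: the shift along the tool's x, y, z in m, then the turn, a rotation vector about the tool's x, y, z in rad, then the opening, from 0 (shut) to 1 (fully open). A call has 1 to 8 rows; each row shifts and turns the commanded pose from where the row before left it, along the tool's axes as they then stand; what a row does not reach is not made up. A row lasts 1/10 s, in which the tool goes at most 50 mm and 8.59 degrees, less where a joint would pass 70% of its speed; a pose out of reach is approached as far as the arm can. A call with a gripper value outside its range is refused whole. The fingers move at their own pace and stop on an object; the grip force is fixed at half the most. Time passes only in rows, so rows that do not move let the fingers close. It gives the time, the measured TCP pose, the force, the opening and the grip force at its end, in the units of the state.
- manip.state(): the state, without advancing time (a new reading comes with each control period).
- manip.grab_frame(name): name is "scene" or "side" or "wrist"; returns (picture, depth): 400x640x3 uint8, red, green, blue; 400x640 float32, m along the optical axis (not along the pixel's ray), 0 where there is no reading.
- manip.camera_params(name): a dict with "camera_matrix" (3x3 intrinsics, pixels), "k1" (the pictures are not rectified: a ray, as slopes to the right and down, at radius r is drawn at 1 + k1 r^2 times it, then the intrinsics apply), "rvec" (rotation vector, rad) and "tvec" (3), from world to camera coordinates, as OpenCV has them. Camera axes: x right, y down, z forward; pixel columns grow to the right and rows downward; lengths in m; the calibration is good to about 2 mm. A picture is of the moment at which its call begins: read the wrist's pose just before it. camera_params takes no time and is no camera call; for the wrist camera it gives the pose at the moment of the call.
- manip.job_done(): hands the job in; it is judged then, once.
Trained networks look in the newest picture that a camera, given by its name, has taken for a name from the list of things; names that differ only in an ending like _2 or _b are one class to them, and where a whole thing is asked for, a point or a joint stands for the part that bears it (a point fixed in the world has none). Each returns a list of dicts, best first, with "score" (0 to 1); they miss things now and then, are a little off and sometimes report something else, mostly with a low value. They report only what shows in the picture. A call takes as long as a camera call. They do not tell look-alikes from the thing itself.
- manip.look_for(camera, label): "point" ([x, y, z] in m, in world coordinates, good to about 4 mm: the middle of the surface that is visible of it).
The state is a dict: "time": time; "joint_pos": joint angles; "joint_vel": joint speeds; "joint_efforts": joint torques, N m; "tool_pos": TCP position; "tool_rot": TCP orientation; "contact_force": force on the tool from outside, world axes, zero at the start; "ft_torque": the same for the moment, N m; "gripper_width": opening from 0.0 (shut) to 1.0 (fully open); "grasp_force": force on a finger pad.
Only numpy, scipy, OpenCV 4.12 (cv2) and the standard library are available. Lean on these libraries where they do the work, as an engineer would, in place of code of your own. Each camera call takes 0.05 s, during which the arm holds its last target. There are 200 camera calls.

## Working session

There is one attempt and no reset: what is moved stays moved. The work goes in short steps, Python scripts to look and compute and a shell command to move; the robot and the scene stay as the last step left them, time stands still between calls to the robot, and variables do not carry over. Pictures are saved under pics/ and viewed, at most 10 in all, crops included, and the job is handed in when it is done.

```bash
mkdir -p pics; cat > h.py <<'E'
import numpy as np, cv2
from plant import manip
from scipy.spatial.transform import Rotation as R
np.set_printoptions(precision=4,suppress=True)
def cam(n):
    p=manip.camera_params(n);return np.array(p["camera_matrix"]),p["k1"],cv2.Rodrigues(np.array(p["rvec"],float))[0],np.array(p["tvec"],float).ravel()
def cloud(n):
    K,k1,Rm,t=cam(n);im,d=manip.grab_frame(n)
    v,u=np.mgrid[0:400,0:640].astype(float)
    dist=np.array([k1,0,0,0.]);
    xy=cv2.undistortPoints(np.stack([u.ravel(),v.ravel()],1)[:,None],K,dist)[:,0].reshape(400,640,2)
    P=np.dstack([xy*d[...,None],d]); W=(P-t)@Rm
    W[d<=0]=np.nan
    return im,d,W
def proj(n,p):
    K,k1,Rm,t=cam(n);return cv2.projectPoints(np.array(p,float).reshape(-1,1,3),cv2.Rodrigues(Rm)[0],t,K,np.array([k1,0,0,0.]))[0][:,0]
def save(f,im): cv2.imwrite('pics/'+f,np.ascontiguousarray(im[...,::-1]))
def pose():
    s=manip.state();q=s["tool_rot"];return np.array(s["tool_pos"]),R.from_quat([q[1],q[2],q[3],q[0]]),s
E
python3 - <<'E'
from h import *
for n in ["scene","side"]:
    im,d,W=cloud(n);save(n+"0.png",im);np.savez(n+"0.npz",im=im,W=W)
    for l in ["clear_case","insp_tray","tall_case","rubber","loupe","focus_post","focus_collar","focus_mark","spool","solvent","screwdriver","reel","glue"]:
        try: r=manip.look_for(n,l)
        except Exception as e: print(e);continue
        for x in r[:3]: 
            p=np.array(x["point"]);print(n,l,round(x["score"],2),p,proj(n,p)[0].round())
p,r,s=pose();print(p,r.as_matrix(),s["time"])
E
```

```text
scene insp_tray 0.84 [ 0.6492  0.1253 -0.0032] [354. 232.]
scene tall_case 0.77 [0.6745 0.1356 0.0179] [355. 219.]
scene tall_case 0.47 [0.6458 0.2606 0.14  ] [305. 168.]
scene rubber 0.65 [0.6186 0.1295 0.0126] [347. 233.]
scene loupe 0.96 [0.4411 0.0175 0.0106] [358. 298.]
scene focus_post 0.66 [0.6473 0.2629 0.0448] [305. 202.]
scene focus_collar 0.63 [0.6426 0.2578 0.1366] [305. 171.]
scene focus_collar 0.34 [0.65   0.2631 0.0487] [306. 200.]
scene spool 0.85 [0.5302 0.0146 0.0236] [378. 267.]
scene spool 0.2 [0.6437 0.2583 0.1357] [305. 171.]
scene solvent 0.79 [ 0.6391 -0.0283  0.0435] [416. 238.]
scene screwdriver 0.32 [0.65   0.1281 0.0062] [353. 229.]
scene reel 0.55 [0.7109 0.3158 0.0077] [302. 198.]
scene reel 0.32 [0.6457 0.2629 0.0467] [305. 201.]
scene glue 0.6 [0.5995 0.0461 0.0246] [377. 244.]
scene glue 0.56 [0.675  0.1317 0.0222] [357. 218.]
side clear_case 0.57 [0.4203 0.1924 0.0135] [258. 202.]
side clear_case 0.51 [0.4372 0.301  0.0131] [287. 174.]
side insp_tray 0.86 [0.6522 0.1369 0.0027] [330. 264.]
side insp_tray 0.47 [0.6783 0.1335 0.0174] [339. 268.]
side t
[... 271 characters left out ...]
focus_post 0.59 [0.6506 0.2553 0.0122] [353. 223.]
side focus_collar 0.72 [0.651  0.1386 0.0038] [330. 263.]
side focus_collar 0.43 [0.651  0.265  0.1371] [358. 190.]
side focus_collar 0.36 [0.6066 0.0452 0.0298] [291. 283.]
side spool 0.51 [0.5461 0.0174 0.0315] [261. 281.]
side solvent 0.54 [ 0.6544 -0.0293  0.1058] [290. 311.]
side screwdriver 0.75 [0.5194 0.3815 0.0178] [330. 164.]
side reel 0.62 [0.7209 0.3078 0.0073] [389. 219.]
side reel 0.42 [0.6764 0.1322 0.017 ] [338. 268.]
side glue 0.66 [0.6491 0.254  0.0105] [352. 223.]
side glue 0.37 [0.649  0.2634 0.1391] [357. 190.]
[ 0.2124 -0.5878  0.2563] [[ 0.9405  0.3399  0.    ]
 [ 0.3399 -0.9405  0.    ]
 [ 0.     -0.     -1.    ]] 1.4
```

View pics/scene0.png

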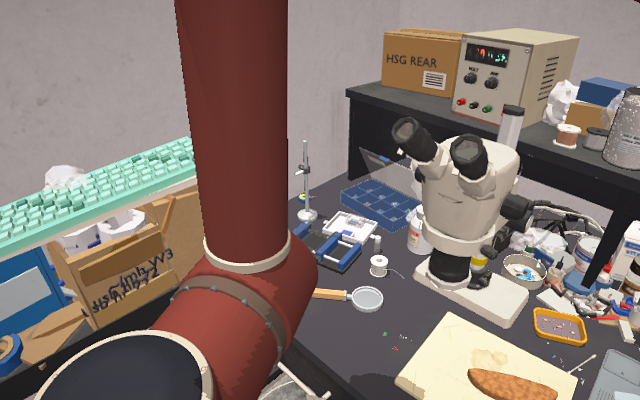

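View pics/side0.png

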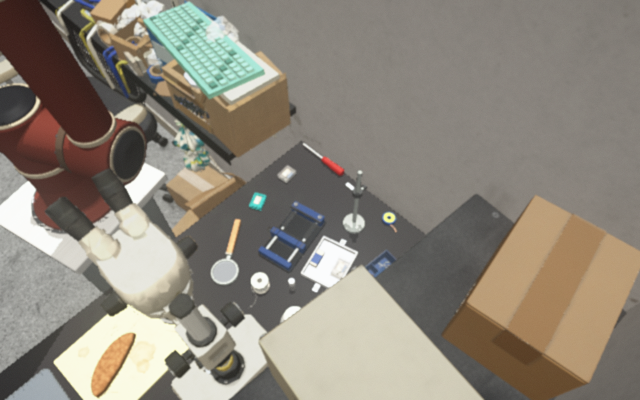

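The scene view shows the loupe at (366,299), the tray at (352,228) and the post at (305,180). In the side view the tray is at (330,263), the loupe at (225,270) with its handle to +y, and the post at (355,222). Candidates for the clear case (side view) are the turquoise case (258,201), the clear/grey one (287,174) and the tall case in the tray (340,267). I choose (287,174) and check it in a close crop.

```bash
python3 - <<'E'
from h import *
D=np.load("side0.npz");im=D["im"];W=D["W"]
c=im[150:290,210:400];save("crop.png",cv2.resize(c,None,fx=4,fy=4,interpolation=cv2.INTER_CUBIC))
def rect(x0,x1,y0,y1,z0,z1,nm):
    m=(W[...,0]>x0)&(W[...,0]<x1)&(W[...,1]>y0)&(W[...,1]<y1)&(W[...,2]>z0)&(W[...,2]<z1)
    P=W[m];print(nm,len(P),P.mean(0),cv2.minAreaRect((P[:,:2]*1000).astype(np.float32)))
rect(.40,.475,.265,.335,.008,.03,"clear")
rect(.39,.45,.165,.22,.008,.03,"turq")
rect(.36,.5,-.03,.2,.004,.03,"loupe")
rect(.40,.475,.04,.16,.006,.03,"handle")
rect(.59,.72,.05,.2,.008,.012,"tray")
rect(.64,.72,.05,.2,.0155,.025,"tall")
rect(.6,.72,.2,.3,.10,.16,"collar")
E
```

```text
clear 149 [0.4327 0.3035 0.0123] ((433.1247863769531, 303.88409423828125), (40.550750732421875, 31.085203170776367), 80.48606872558594)
turq 173 [0.4149 0.1967 0.0127] ((414.37396240234375, 197.82786560058594), (31.142065048217773, 41.881282806396484), 13.934500694274902)
loupe 998 [0.4443 0.054  0.0103] ((438.86492919921875, 85.16313934326172), (122.08042907714844, 229.55667114257812), 0.031755443662405014)
handle 236 [0.4234 0.0815 0.0144] ((422.05926513671875, 82.67217254638672), (15.12836742401123, 93.54991912841797), 21.970998764038086)
tray 169 [0.6384 0.1379 0.0104] ((650.351806640625, 135.5828857421875), (90.54878234863281, 108.5929183959961), 0.176610067486763)
tall 226 [0.6778 0.1365 0.0194] ((680.6433715820312, 138.7375946044922), (41.00458526611328, 106.43875885009766), 9.868266105651855)
collar 175 [0.6483 0.2591 0.1358] ((643.6078491210938, 260.9195556640625), (46.181846618652344, 30.536964416503906), 15.924830436706543)
```

View pics/crop.png

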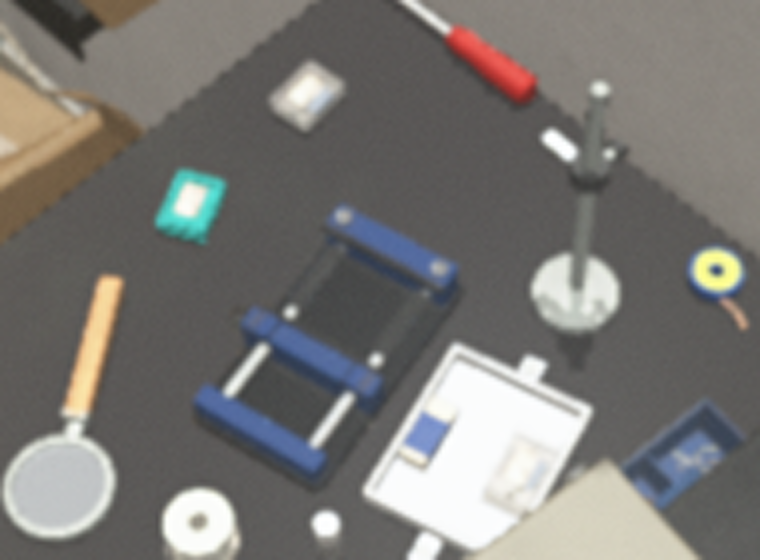

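The crop shows the clear case at (307,95) in crop pixels, grey-transparent; the turquoise look-alike is at (190,203). The gap in the tray lies between the blue eraser and the clear tall case. Next I check the microscope's extent for the travel path.

```bash
python3 - <<'E'
from h import *
P=np.concatenate([np.load(n+"0.npz")["W"].reshape(-1,3) for n in("side","scene")])
P=P[np.isfinite(P).all(1)]
m=(P[:,0]>0.1)&(P[:,0]<.9)&(P[:,1]>-.8)&(P[:,1]<.5)&(P[:,2]<.6)
P=P[m];H=np.zeros((16,26))
np.maximum.at(H,(((P[:,0]-.1)/.05).astype(int),((P[:,1]+.8)/.05).astype(int)),P[:,2])
print("cols y from -.8 step .05");
for i,r in enumerate(H): print("%.2f"%(.1+.05*i)," ".join("%3d"%(v*1000) for v in r))
E
```

```text
cols y from -.8 step .05
0.10   0   0   0   0   0   0   0   0   0   0   0 545   3   4   1 296 537 458   4   1   0 224 280 278 275 267
0.15   0   0   0   0   0   0   0   3   4   0   0   0   0   1   0 536 537 536   0   0   0 288 288 292 299 295
0.20   0   0   0   0   0   0   0   6   6   4   5   5   2   0   0 582 598 570 280   0  98 296 294 293 299 541
0.25   0   0   0   0   0   0   0   7   7  12  11  12   3   2   3   3 262   0   0   0 303 303 301 297 282 538
0.30   0   0   0   0   0   0   0   0   7  13  20  20 401 405 390   3   3   4   3   3 307 308 307 298 262 532
0.35   0   0   0   0   0   0   0   0   7  28  29  28 399 404 405 397   4   4   3  10  11 308 307 298 497 527
0.40   0   0   0   0   0   0   0   6  11  28  14 292 360 362 374  12  20  20  18  16  16  15  16   4 523 523
0.45   0   0   0   0   0   0   6   7   9  10  11 293 341 343 343 286  13  28  37  10   5   3   7  20 519   0
0.50   0   0   0   0   0   0   6   6  15  16  26 213 340 340 339  34  34  31  40  35  41   4   5  22 466   0
0.55   0   0   0   0   0   0  32  14  16  15  26 219 375 371 216  32  41  36  41  25  40   4   4 490 486   0
0.60   0   0   0   0   0   0  43  29 281 281  29 186 374 259 215 106  43  41  17  16 144 213   4 513   0   0
0.65   0   0   0   0   0   0  72  99 346 399 282 282 280   0  24 106  37  37  23  23 142 213  11 536   0   0
0.70   0   0   0   0   0   0   0 165 176 400 314 313 451 452 449 325 147  36  39  38  39  12  13 558   0   0
0.75   0   0   0   0   0   0 103 148  60 394 381 445 453 452 451 451 282 281 151 149  38   3 581 570   0   0
0.80   0   0   0   0   0   0 104 127 382 382 382 451 452 452 452 450 283 283 282 282 281   3 599   0   0   0
0.85   0   0   0   0   0   0  92 100  40 382 382 451 451 452 451 282 282 283 283 282 282 282 599   0   0   0
```

```bash
python3 - <<'E'
from h import *
D=np.load("side0.npz");W=D["W"]
for y in np.arange(.15,.42,.03):
    m=(abs(W[...,1]-y)<.015)&(W[...,2]>.04)&(W[...,2]<.35)&(W[...,0]<.6)&(W[...,0]>0.05)
    P=W[m]; 
    if len(P): 
        o=np.argsort(P[:,0])[-6:]; print("%.2f"%y,len(P),np.c_[P[o][:,[0,2]]].ravel())
print(proj("side",[[.37,.3,.3],[.37,.3,0],[.37,.36,.3],[.3,.2,.3],[.43,.3,.3]]))
K,k1,Rm,t=cam("side");print("campos",-Rm.T@t)
S=np.load("scene0.npz")["W"];p=[]
E
```

```text
0.15 2 [0.509  0.0404 0.5572 0.0415]
0.21 36 [0.3276 0.2967 0.3277 0.3008 0.3294 0.2987 0.5111 0.0412 0.5148 0.0401
 0.5825 0.04  ]
0.24 1399 [0.3483 0.1654 0.3484 0.2129 0.3487 0.1143 0.3487 0.2006 0.3488 0.211
 0.3496 0.1477]
0.27 3275 [0.3587 0.2638 0.3589 0.2299 0.3589 0.2666 0.3591 0.2045 0.3603 0.2633
 0.3604 0.2683]
0.30 2659 [0.3714 0.2616 0.3718 0.2976 0.3722 0.2935 0.3731 0.2922 0.3732 0.2969
 0.3739 0.2957]
0.33 1910 [0.3814 0.3019 0.3815 0.3042 0.3815 0.2997 0.3816 0.2929 0.3816 0.2927
 0.3827 0.2919]
0.36 1592 [0.3907 0.2658 0.3916 0.2624 0.3916 0.2621 0.3919 0.2682 0.3927 0.2559
 0.3934 0.2594]
0.39 2420 [0.5999 0.073  0.5999 0.0515 0.6    0.3119 0.6    0.3411 0.6    0.1639
 0.6    0.1941]
0.42 4583 [0.5727 0.2241 0.5728 0.26   0.5728 0.2502 0.573  0.2756 0.5732 0.3115
 0.5733 0.2221]
[[249.5207  78.6766]
 [265.1292 167.4264]
 [265.339   61.626 ]
 [192.5571  97.2566]
 [274.0607  88.4824]]
campos [ 0.8494 -0.2543  0.9345]
```

```bash
python3 -c "
from h import *
p,r,s=pose();K,k1,Rm,t=cam('wrist');c=-Rm.T@t;print('cam in tool',r.inv().apply(c-p),'cam z axis in tool',r.inv().apply(Rm[2]),K[0,0])"
python3 -m inch '[[[0,0,-0.045],[0,0,0],1],[[0,0,-0.045],[0,0,0],1],[[0,0,-0.045],[0,0,0],1],[[0,0,-0.045],[0,0,0],1],[[0,0,-0.045],[0,0,0],1],[[0,0,0],[0,0,0],1]]'
```

```text
cam in tool [ 0.0836  0.0011 -0.117 ] cam z axis in tool [-0.3257 -0.0007  0.9455] 297.605536107629
time: 2.0
tool_pos: [0.2127, -0.5886, 0.4911]
tool_rot: [0.007, 0.985, 0.173, 0.0]
contact_force: [-0.2, 0.8, 0.7]
gripper_width: 0.998
grasp_force: 0.0
```

```bash
python3 -m inch '[[[0.0376,-0.0263,0],[0,0,0],1],[[0.0376,-0.0263,0],[0,0,0],1],[[0.0376,-0.0263,0],[0,0,0],1],[[0.0376,-0.0263,0],[0,0,0],1],[[0.0376,-0.0263,0],[0,0,0],1],[[0.0376,-0.0263,0],[0,0,0],1],[[0.0376,-0.0263,0],[0,0,0],1],[[0.0376,-0.0263,0],[0,0,0],1]]' && python3 -m inch '[[[0.038,-0.026,0],[0,0,0],1],[[0.0172,-0.0421,0],[0,0,0],1],[[0.0172,-0.0421,0],[0,0,0],1],[[0.0172,-0.0421,0],[0,0,0],1],[[0.0172,-0.0421,0],[0,0,0],1],[[0.0172,-0.0421,0],[0,0,0],1],[[0.0172,-0.0421,0],[0,0,0],1],[[0,0,0],[0,0,0],1]]'
```

```text
time: 2.8
tool_pos: [0.4245, -0.2859, 0.481]
tool_rot: [0.0, 0.985, 0.172, 0.0]
contact_force: [0.4, -0.5, -0.2]
gripper_width: 1.002
grasp_force: 0.0
time: 3.6
tool_pos: [0.4615, 0.0266, 0.4812]
tool_rot: [-0.001, 0.984, 0.176, 0.0]
contact_force: [0.2, -1.1, -0.5]
gripper_width: 0.999
grasp_force: 0.0
```

```bash
python3 -m inch '[[[0.0142,-0.039,0],[0,0,0],1],[[0.0142,-0.039,0],[0,0,0],1],[[0.0142,-0.039,0],[0,0,0],1],[[0.0142,-0.039,0.02],[0,0,0],1],[[0.0142,-0.039,0.02],[0,0,0],1],[[0.0142,-0.039,0.02],[0,0,0],1],[[0,0,0.04],[0,0,0.128],1],[[0,0,0.04],[0,0,0.128],1]]' && python3 -m inch '[[[0,0,0.04],[0,0,0.128],1],[[0,0,0.04],[0,0,0.128],1],[[0,0,0.03],[0,0,0],1],[[0,0,0],[0,0,0],1],[[0,0,0],[0,0,0],1]]'
cat > look.py <<'E'
from h import *
import sys
x0,x1,y0,y1,z0,z1=map(float,sys.argv[2:8])
p,r,s=pose();im,d,W=cloud("wrist");np.savez("w.npz",im=im,W=W)
if sys.argv[1]!='-': save(sys.argv[1],im)
m=(W[...,0]>x0)&(W[...,0]<x1)&(W[...,1]>y0)&(W[...,1]<y1)&(W[...,2]>z0)&(W[...,2]<z1)
P=W[m];print(len(P),P.mean(0),cv2.minAreaRect((P[:,:2]*1000).astype(np.float32)))
print(p,r.as_matrix()[:,0],r.as_matrix()[:,2],s["time"])
E
python3 look.py w1.png .39 .48 .26 .35 .008 .03
```

```text
time: 4.4
tool_pos: [0.4628, 0.2719, 0.3402]
tool_rot: [0.0, 0.999, 0.044, 0.001]
contact_force: [0.7, -0.5, 0.0]
gripper_width: 1.002
grasp_force: 0.0
time: 4.9
tool_pos: [0.4628, 0.2707, 0.2314]
tool_rot: [0.0, 0.997, -0.083, -0.0]
contact_force: [-0.3, 0.4, 0.8]
gripper_width: 1.001
grasp_force: 0.0
816 [0.4345 0.306  0.0126] ((433.98614501953125, 306.47467041015625), (39.6737060546875, 30.274290084838867), 80.41877746582031)
[0.4628 0.2707 0.2314] [ 0.9863 -0.165  -0.0005] [-0.0006 -0.0004 -1.    ] 4.9
```

View pics/w1.png

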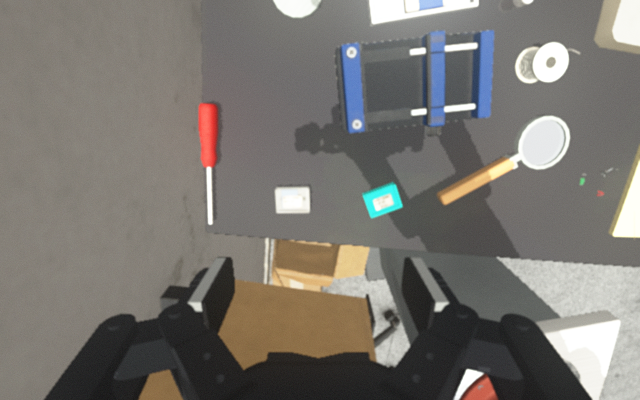

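The wrist view shows the clear case at (293,199) and the turquoise one at (383,200). I go to the clear one, stepping down beside the box carefully.

```bash
python3 -m inch '[[[-0.0345,-0.0302,0],[0,0,0],1],[[0,0,0],[0,0,0],1],[[0,0,0.03],[0,0,0],1],[[0,0,0.03],[0,0,0],1],[[0,0,0.03],[0,0,0],0.65],[[0,0,0.0],[0,0,0],0.65]]'; python3 - <<'E'
from h import *
im,d,W=cloud("side");save("s2.png",cv2.resize(im[20:220,180:400],None,fx=3,fy=3))
E
```

```text
time: 5.55
tool_pos: [0.4322, 0.3058, 0.139]
tool_rot: [0.001, 0.997, -0.082, -0.002]
contact_force: [0.1, 0.1, -0.3]
gripper_width: 0.692
grasp_force: 0.0
```

View pics/s2.png

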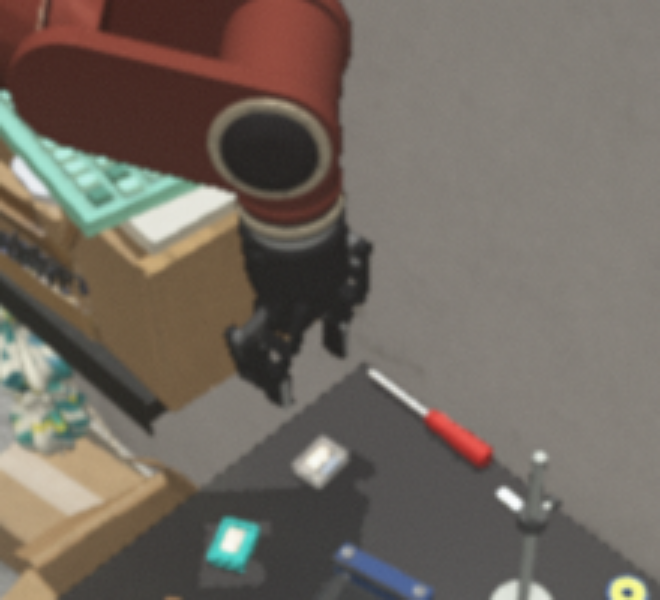

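The gripper is at (290,330) in the crop and the case at (320,460); the wrist housing hangs near the box, so I measure that clearance before going lower.

```bash
python3 - <<'E'
from h import *
im,d,W=cloud("side");W0=np.load("side0.npz")["W"]
hsv=cv2.cvtColor(im,cv2.COLOR_RGB2HSV)
new=(np.linalg.norm(W-W0,axis=2)>.05)
m=new&(W[...,0]>.0)&(W[...,1]>-.1)
P=W[m]
for z in np.arange(.1,.8,.04):
    q=P[(P[:,2]>z)&(P[:,2]<=z+.04)]
    if len(q): print("%.2f"%z,len(q),q.min(0)[:2],q.max(0)[:2])
# keyboard / box heights beneath the arm in original
for x in np.arange(.1,.45,.05):
    print("%.2f"%x,[int(1000*np.nanmax(np.where((abs(W0[...,0]-x)<.025)&(abs(W0[...,1]-y)<.025)&(W0[...,2]<.65),W0[...,2],0))) for y in np.arange(.1,.5,.05)])
E
```

```text
0.10 323 [ 0.0247 -0.0066] [0.4493 0.3442]
0.14 687 [ 0.0106 -0.0241] [0.4556 0.364 ]
0.18 1150 [ 0.0003 -0.0977] [0.4562 0.3684]
0.22 1690 [ 0.0001 -0.0978] [0.4713 0.3699]
0.26 1105 [ 0.     -0.0883] [0.4716 0.3318]
0.30 534 [0.0017 0.0403] [0.4703 0.3317]
0.34 364 [0.3826 0.2179] [0.4917 0.2737]
0.38 2503 [0.2943 0.188 ] [0.4963 0.3739]
0.42 4512 [0.2276 0.1597] [0.4901 0.3699]
0.46 3197 [0.163  0.1252] [0.3913 0.3113]
0.50 1003 [0.1456 0.1128] [0.2979 0.2166]
0.10 [3, 3, 0, 0, 272, 277, 273, 270]
0.15 [4, 3, 0, 217, 283, 282, 285, 285]
0.20 [326, 0, 0, 286, 293, 289, 298, 299]
0.25 [296, 0, 0, 300, 299, 295, 290, 270]
0.30 [3, 0, 302, 307, 305, 301, 289, 365]
0.35 [3, 3, 303, 308, 308, 304, 266, 387]
0.40 [18, 14, 16, 4, 303, 304, 264, 410]
```

```bash
python3 - <<'E'
from h import *
from scipy.optimize import least_squares
p,r,s=pose();j=np.array(s["joint_pos"]);print(j,p)
obs=[(np.array([-1.343,.053,1.613,0,1.476,-.119]),np.array([.2124,-.5878,.2563])),(j,p)]
def f(v,full=False):
    h,a,b,L=v;o=[]
    for q,P in obs:
        A=q[1];B=q[1]+q[2];C=B+q[4]
        o+=[a*np.sin(A)+b*np.sin(B)+L*np.sin(C)-np.hypot(*P[:2]),h+a*np.cos(A)+b*np.cos(B)+L*np.cos(C)-P[2]]
    return o
v=least_squares(f,[.2,.45,.5,.25]);print(v.x,v.cost)
# radial profile of arm seen from both cameras
az=j[0];W0=np.load("side0.npz")["W"];S0=np.load("scene0.npz")["W"]
for n,Z in(("side",W0),("scene",S0)):
    im,d,W=cloud(n);m=(np.linalg.norm(W-Z,axis=2)>.05)&(W[...,0]>.1)&(W[...,1]>0);P=W[m]
    rr=P[:,0]*np.cos(az)+P[:,1]*np.sin(az);l=-P[:,0]*np.sin(az)+P[:,1]*np.cos(az)
    for x in np.arange(.2,.66,.04):
        k=(abs(rr-x)<.02)&(P[:,2]>.3)
        if k.sum()>5: print(n,"r%.2f"%x,k.sum(),"z",np.percentile(P[k,2],[1,99]),"lat",np.percentile(l[k],[1,99]))
E
```

```text
[ 0.4753 -0.0727  1.9325 -0.0002  1.2796  2.2114] [0.4346 0.3071 0.1432]
[10.0835  0.7857  0.5903 10.5558] 9.900761031314824e-26
side r0.20 110 z [0.4946 0.5191] lat [0.0228 0.038 ]
side r0.24 378 z [0.4743 0.5206] lat [0.021  0.0346]
side r0.28 683 z [0.4557 0.5188] lat [0.0214 0.0357]
side r0.32 958 z [0.4376 0.5138] lat [0.0228 0.0414]
side r0.36 1203 z [0.423 0.505] lat [0.0178 0.0609]
side r0.40 1661 z [0.3948 0.491 ] lat [0.015  0.1146]
side r0.44 1955 z [0.3818 0.4706] lat [0.0151 0.1169]
side r0.48 1764 z [0.3199 0.4577] lat [0.0133 0.126 ]
side r0.52 1980 z [0.3067 0.4471] lat [0.006  0.1263]
side r0.56 1285 z [0.3075 0.4365] lat [0.0076 0.1264]
scene r0.20 2612 z [0.4764 0.5368] lat [0.0245 0.089 ]
scene r0.24 2114 z [0.4568 0.5339] lat [0.0241 0.0883]
scene r0.28 1615 z [0.4365 0.5292] lat [0.0246 0.0877]
scene r0.32 1106 z [0.4161 0.514 ] lat [0.026  0.0869]
scene r0.36 1027 z [0.3989 0.4873] lat [0.0191 0.0888]
scene r0.40 1140 z [0.3003 0.4703] lat [0.0184 0.1286]
scene r0.44 487 z [0.3014 0.4672] lat [0.0184 0.1061]
scene r0.48 1314 z [0.3014 0.4519] lat [0.0151 0.099 ]
scene r0.52 894 z [0.3014 0.4408] lat [0.0093 0.1071]
scene r0.56 15 z [0.3333 0.4348] lat [0.0094 0.0388]
scene r0.60 25 z [0.3002 0.3215] lat [0.1643 0.1705]
scene r0.64 801 z [0.3019 0.5159] lat [0.1294 0.1653]
```

```bash
cat > fk.py <<'E'
from h import *
from scipy.optimize import least_squares
L=.245;e=.074
obs=[([.053,1.613],[.6205,.2563+L]),([-.0727,1.9325],[.527,.143+L])]
f=lambda v:[c for q,P in obs for c in (v[1]*np.sin(q[0])+v[2]*np.sin(sum(q))-P[0],v[0]+v[1]*np.cos(q[0])+v[2]*np.cos(sum(q))-P[1])]
v=least_squares(f,[.2,.45,.5]);h,a,b=v.x
E
python3 - <<'E'
from fk import *
print(h,a,b,f(v.x))
W0=np.load("side0.npz")["W"].reshape(-1,3);S0=np.load("scene0.npz")["W"].reshape(-1,3)
box=W0[(W0[:,0]>.1)&(W0[:,0]<.42)&(W0[:,1]>.15)&(W0[:,1]<.42)&(W0[:,2]>.1)&(W0[:,2]<.33)]
def test(tcp,tl,dirv):
    d=np.array([*dirv,0.])/np.hypot(*dirv)
    w=np.array(tcp)+L*(np.cos(tl)*np.array([0,0,1])+np.sin(tl)*d)
    R_=np.hypot(w[0],w[1]);r=np.sqrt(R_**2-e**2);az=np.arctan2(w[1],w[0])-np.arcsin(e/R_)
    D=np.hypot(r,w[2]-h)
    el=np.arctan2(r,w[2]-h)-np.arccos((a*a+D*D-b*b)/(2*a*D))
    E=np.array([a*np.sin(el),h+a*np.cos(el)])
    u=np.array([np.cos(az),np.sin(az)]);n=np.array([-u[1],u[0]])
    lat=box[:,:2]@n;rr=box[:,:2]@u
    t=(rr-E[0])/(r-E[0]);zc=E[1]+t*(w[2]-E[1]);slope=np.arctan2(w[2]-E[1],r-E[0])
    k=(lat>.015)&(lat<.10)&(rr<r+.06)
    dist=(zc-box[:,2])*np.cos(slope)
    kk=k&(rr<r)
    m=np.min(dist[kk]) if kk.any() else 9
    # wrist barrel: axis lateral, lat .01..0.13
    kb=(lat>-.0)&(lat<.14); db=np.min(np.hypot(rr[kb]-r,box[kb,2]-w[2])) if kb.any() else 9
    return w,np.r_[el,slope,az],m,db
for tl in (0,15,25,35,45,55):
  for dv in ((1,0),(.9863,-.165)):
    print(tl,dv,*test([.434,.306,.027],np.radians(tl),dv))
print("now",*test([.434,.306,.14],0,(1,0)))
E
```

```text
-0.011462314336980195 0.5699502876167272 0.5929898959920283 [np.float64(-2.202623520686231e-06), np.float64(1.8092510555622887e-05), np.float64(-1.297939364763856e-06), np.float64(-1.8094174347782488e-05)]
0 (1, 0) [0.434 0.306 0.272] [ 0.0116 -0.5041  0.4743] 0.007515984033663518 0.02559232266377119
0 (0.9863, -0.165) [0.434 0.306 0.272] [ 0.0116 -0.5041  0.4743] 0.007515984033663518 0.02559232266377119
15 (1, 0) [0.4974 0.306  0.2637] [ 0.1104 -0.5136  0.4245] 0.04101246799765101 0.10450096229150635
15 (0.9863, -0.165) [0.4965 0.2955 0.2637] [ 0.1001 -0.5148  0.4085] 0.042230905449448346 0.10945648231093873
25 (1, 0) [0.5375 0.306  0.249 ] [ 0.1811 -0.5307  0.3976] 0.05607554559772672 0.15620114389224432
25 (0.9863, -0.165) [0.5361 0.2889 0.249 ] [ 0.1656 -0.5337  0.3725] 0.059181528267556745 0.16134834990427493
35 (1, 0) [0.5745 0.306  0.2277] [ 0.2533 -0.5553  0.3755] 0.06660308052085348 0.2031974676776532
35 (0.9863, -0.165) [0.5726 0.2828 0.2277] [ 0.2339 -0.5606  0.3426] 0.0698891806597836 0.2074816486530697
45 (1, 0) [0.6072 0.306  0.2002] [ 0.3253 -0.5868  0.3577] 0.07193576607656708 0.2405963366912465
45 (0.9863, -0.165) [0.6049 0.2774 0.2002] [ 0.3032 -0.5948  0.3186] 9 0.2452519312878819
55 (1, 0) [0.6347 0.306  0.1675] [ 0.3958 -0.6249  0.344 ] 0.0760423882069854 0.27417364268674943
55 (0.9863, -0.165) [0.6319 0.2729 0.1675] [ 0.3719 -0.6355  0.2999] 9 0.2761526415949901
now [0.434 0.306 0.385] [-0.0732 -0.2942  0.4743] 0.09741908683550994 0.08756104266410325
```

Straight down would put the forearm into the box: the fitted arm model puts the axis only 7 mm from it. Tilting the tool about 34° about the grip axis, with the wrist away from the box, clears it.

```bash
python3 -m inch '[[[0,0,0],[0,-0.148,0],0.65],[[0,0,0],[0,-0.148,0],0.65],[[0,0,0],[0,-0.148,0],0.65],[[0,0,0],[0,-0.148,0],0.65],[[0,0,0],[0,0,0],0.65],[[0,0,0],[0,0,0],0.65]]'; python3 look.py - .39 .48 .26 .35 .008 .03; python3 -c "
from h import *
for i in range(1):
  p,r,s=pose();print(p,r.as_matrix());print(r.inv().apply(np.array([.440,.305,.060])-p),s['joint_pos'])"
```

```text
time: 6.35
tool_pos: [0.4346, 0.307, 0.1422]
tool_rot: [-0.024, 0.954, -0.079, -0.289]
contact_force: [-0.3, -0.9, -0.9]
gripper_width: 0.649
grasp_force: 0.0
1939 [0.4357 0.3055 0.0126] ((433.4364929199219, 305.8694152832031), (40.1658935546875, 31.823410034179688), 82.25849151611328)
[0.4346 0.307  0.1422] [ 0.8206 -0.1367 -0.5549] [-0.5472  0.0922 -0.8319] 6.35
[0.4341 0.3072 0.1426] [[ 0.8209 -0.1642 -0.5469]
 [-0.1359 -0.9864  0.0921]
 [-0.5546 -0.0012 -0.8321]]
[0.051  0.0013 0.0653] [0.3434 0.2254 1.6957 0.2784 1.7407 2.0526]
```

```bash
python3 -m inch '[[[0.025,0.0007,0.033],[0,0,0],0.65],[[0.025,0.0007,0.033],[0,0,0],0.65],[[0,0,0],[0,0,0],0.65],[[0.0083,0,0.0125],[0,0,0],0.65],[[0,0,0],[0,0,0],0.65],[[0,0,0],[0,0,0],0.65]]'; python3 -m inch '[[[0.0044,0,0.0067],[0,0,0],0.65],[[0,0,0],[0,0,0],0.65],[[0,0,0],[0,0,0],0.65]]'; python3 -m inch '[[[0.0028,0,0.0042],[0,0,0],0.65],[[0,0,0],[0,0,0],0.65],[[0,0,0],[0,0,0],0.65]]';  python3 look.py w3.png .39 .48 .26 .35 .008 .016
```

```text
time: 7.0
tool_pos: [0.4385, 0.3053, 0.0454]
tool_rot: [-0.025, 0.954, -0.079, -0.289]
contact_force: [0.1, 0.1, 0.0]
gripper_width: 0.646
grasp_force: 0.0
time: 7.3
tool_pos: [0.4377, 0.3047, 0.0358]
tool_rot: [-0.024, 0.953, -0.079, -0.291]
contact_force: [-0.5, -0.0, 0.0]
gripper_width: 0.649
grasp_force: 0.0
time: 7.6
tool_pos: [0.4374, 0.3046, 0.0303]
tool_rot: [-0.024, 0.953, -0.079, -0.291]
contact_force: [-0.5, 0.1, 1.0]
gripper_width: 0.65
grasp_force: 0.0
2794 [0.4373 0.3049 0.0124] ((434.2172546386719, 303.8372802734375), (79.221923828125, 31.513866424560547), 80.16106414794922)
[0.4374 0.3046 0.0303] [ 0.8182 -0.1366 -0.5585] [-0.5509  0.0917 -0.8295] 7.6
```

View pics/w3.png

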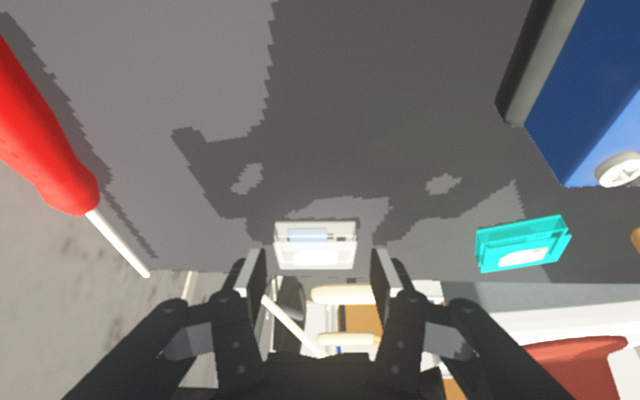

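The case at (316,245) is between the finger tips at (255,255) and (377,255). I measure where the pads really are.

```bash
python3 - <<'E'
from h import *
D=np.load("w.npz");W=D["W"];p,r,s=pose()
T=r.inv().apply((W-p).reshape(-1,3)).reshape(W.shape)
for x in (252,258,263,372,377,383):
    for y in range(244,300,8): 
        print((x,y),T[y,x],W[y,x][[0,2]]) if T[y,x,2]<.05 and abs(T[y,x,1])<.045 and np.isfinite(T[y,x,0]) else None
m=np.isfinite(T[...,0])&(abs(abs(T[...,1])-.033)<.012)&(abs(T[...,0])<.02)&(W[...,2]>-.01)
Q=T[m];i=np.argsort(-Q[:,2])[:5];print(Q[i]);print(W[m][:,2].min())
E
```

```text
(252, 244) [ 0.005  -0.0363  0.0338] [ 0.429  -0.0004]
(252, 252) [ 0.0115 -0.0315  0.013 ] [0.445  0.0132]
(252, 260) [ 0.0113 -0.03    0.0058] [0.4485 0.0194]
(252, 268) [ 0.0116 -0.0284 -0.0017] [0.4526 0.0254]
(252, 276) [ 0.0112 -0.0273 -0.0074] [0.4552 0.0303]
(252, 284) [ 0.0096 -0.0266 -0.011 ] [0.4559 0.0342]
(252, 292) [ 0.0067 -0.0266 -0.0124] [0.4542 0.037 ]
(258, 244) [ 0.0052 -0.0328  0.0334] [ 0.4288 -0.0002]
(258, 252) [ 0.0119 -0.0283  0.0124] [0.4451 0.0135]
(258, 260) [ 0.0113 -0.0271  0.0057] [0.4481 0.0194]
(258, 268) [ 0.0095 -0.0265  0.0018] [0.4487 0.0237]
(258, 276) [ 0.0067 -0.0263 -0.0006] [0.4476 0.0272]
(258, 284) [ 0.0027 -0.0264 -0.0011] [0.4447 0.0298]
(258, 292) [-0.001  -0.0265 -0.0021] [0.4422 0.0327]
(263, 244) [ 0.005 -0.03   0.034] [ 0.4278 -0.0005]
(263, 252) [ 0.0103 -0.0265  0.0152] [0.442  0.0121]
(263, 260) [ 0.0073 -0.0262  0.0125] [0.441 0.016]
(263, 268) [ 0.0027 -0.0265  0.0125] [0.4372 0.0186]
(263, 276) [-0.001  -0.0264  0.011 ] [0.435  0.0219]
(263, 284) [-0.0047 -0.0264  0.0094] [0.4329 0.0252]
(263, 292) [-0.0083 -0.0263  0.0078] [0
[... 500 characters left out ...]
89 0.0033] [0.4379 0.0229]
(377, 276) [0.0044 0.0291 0.0029] [0.4348 0.0256]
(377, 284) [0.0012 0.029  0.0011] [0.4332 0.0289]
(377, 292) [-0.0025  0.029  -0.    ] [0.4308 0.0318]
(383, 244) [0.0053 0.0381 0.0334] [ 0.4172 -0.0002]
(383, 252) [0.0114 0.0335 0.0133] [0.434 0.013]
(383, 260) [0.0109 0.0321 0.0064] [0.4377 0.019 ]
(383, 268) [ 0.0117  0.0304 -0.0017] [0.443  0.0253]
(383, 276) [ 0.012   0.029  -0.0085] [0.4473 0.0308]
(383, 284) [ 0.0094  0.0288 -0.0106] [0.4464 0.034 ]
(383, 292) [ 0.0061  0.0288 -0.0116] [0.4442 0.0367]
[[-0.0199  0.0273  0.051 ]
 [-0.0198  0.0325  0.0507]
 [-0.0198  0.0292  0.0507]
 [-0.0198  0.0344  0.0507]
 [-0.0197  0.0318  0.0506]]
-0.0016268916858337137
```

```bash
python3 -m inch '[[[0.0042,0,0.0066],[0,0,0],0.65],[[0,0,0],[0,0,0],0.65],[[0,0,0],[0,0,0],0.5]]'; python3 -m inch '[[[0,0,0],[0,0,0],0.35],[[0,0,0],[0,0,0],0.2],[[0,0,0],[0,0,0],0],[[0,0,0],[0,0,0],0],[[0,0,0],[0,0,0],0],[[0,0,0],[0,0,0],0]]'
```

```text
time: 7.95
tool_pos: [0.4376, 0.305, 0.0234]
tool_rot: [-0.024, 0.953, -0.079, -0.291]
contact_force: [0.5, -0.9, 4.5]
gripper_width: 0.504
grasp_force: 2.3
time: 8.55
tool_pos: [0.438, 0.3051, 0.0241]
tool_rot: [-0.024, 0.953, -0.079, -0.291]
contact_force: [1.2, 0.2, 5.5]
gripper_width: 0.454
grasp_force: 62.6
```

```bash
python3 -m inch '[[[-0.011,0,-0.0166],[0,0,0],0],[[-0.022,0,-0.033],[0,0,0],0],[[-0.022,0,-0.033],[0,0,0],0],[[0,0,0],[0,0,0],0],[[0,0,0],[0,0,0],0]]'; python3 look.py w4.png .39 .48 .26 .35 .008 .016; python3 - <<'E'
from h import *
p,r,s=pose();print(s["gripper_width"],s["grasp_force"])
D=np.load("w.npz");W=D["W"];T=r.inv().apply((W-p).reshape(-1,3)).reshape(W.shape)
m=(abs(T[...,0])<.03)&(abs(T[...,1])<.017)&(T[...,2]<.05)&(T[...,2]>-.01)
P=W[m];c=P.mean(0);u=np.linalg.svd(P-c,full_matrices=False);print(len(P),c,u[1],u[2][2])
E
```

```text
time: 9.05
tool_pos: [0.4385, 0.3049, 0.1229]
tool_rot: [-0.024, 0.954, -0.079, -0.289]
contact_force: [0.4, -0.4, -1.8]
gripper_width: 0.451
grasp_force: 60.3
0 [nan nan nan] ((0.0, 0.0), (0.0, 0.0), 0.0)
[0.4385 0.3049 0.1229] [ 0.82   -0.136  -0.5559] [-0.5482  0.0923 -0.8312] 9.05
0.45122771508354836 60.279232040047646
3335 [0.4412 0.304  0.1079] [0.5682 0.5252 0.2238] [-0.2755  0.0478 -0.9601]look.py:7: RuntimeWarning: Mean of empty slice.
  P=W[m];print(len(P),P.mean(0),cv2.minAreaRect((P[:,:2]*1000).astype(np.float32)))
  ret = um.true_divide(
```

View pics/w4.png

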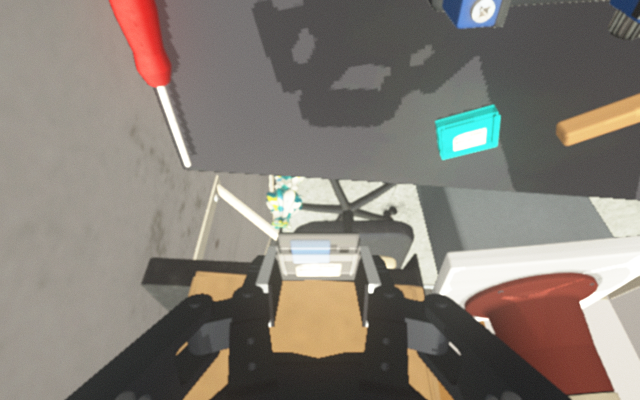

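The clear case is held between the pads at (318,257). I fit its top face to learn its tilt, and work out the carry.

```bash
cat > top.py <<'E'
from h import *
def topfit(W,p,r,lim=(.03,.017,-.01,.045)):
    T=r.inv().apply((W-p).reshape(-1,3)).reshape(W.shape)
    m=(abs(T[...,0])<lim[0])&(abs(T[...,1])<lim[1])&(T[...,2]>lim[2])&(T[...,2]<lim[3])
    P=W[m];rng=np.random.default_rng(0);best=None
    for k in range(2):
        bn=0
        for _ in range(400):
            a=P[rng.choice(len(P),3,False)];n=np.cross(a[1]-a[0],a[2]-a[0]);l=np.linalg.norm(n)
            if l<1e-5: continue
            n/=l;i=abs((P-a[0])@n)<.0015
            if i.sum()>bn: bn=i.sum();bi=i
        Q=P[bi];c=Q.mean(0);n=np.linalg.svd(Q-c,full_matrices=False)[2][2];n*=np.sign(n[2]) 
        q=r.inv().apply(Q-p);print(len(P),bn,"c",c,"n",n,"tilt deg",np.degrees(np.arccos(n[2])),"tool rng",q.min(0),q.max(0))
        P=P[~bi]
E
python3 - <<'E'
from top import *
p,r,s=pose();topfit(np.load("w.npz")["W"],p,r)
P=np.concatenate([np.load(n+"0.npz")["W"].reshape(-1,3) for n in("side","scene")])
m=(P[:,0]>.70)&(P[:,0]<.82)&(P[:,1]>.05)&(P[:,1]<.25)&(P[:,2]>.045)
for a in np.arange(.7,.82,.02):
    q=P[m&(abs(P[:,0]-a-.01)<.01)];print("%.2f"%a,len(q),q[:,2].min() if len(q) else 0,q[:,2].max() if len(q) else 0)
E
```

```text
3335 1863 c [0.4372 0.3047 0.1116] n [ 0.0163 -0.0019  0.9999] tilt deg 0.9421619816375366 tool rng [-0.0102 -0.017   0.0006] [0.0163 0.017  0.0192]
1472 1196 c [0.4487 0.3027 0.1034] n [-0.9865  0.1565  0.0482] tilt deg 87.23833160764426 tool rng [ 0.0137 -0.017   0.0013] [0.0224 0.017  0.0138]
0.70 0 0 0
0.72 0 0 0
0.74 4 0.14213288783115718 0.14608859005006247
0.76 175 0.10903316134990058 0.1517434048586114
0.78 419 0.0718770477800572 0.2818461609217123
0.80 995 0.04539335972087023 0.2829733327395843
```

```bash
python3 - <<'E'
from h import *
P=np.concatenate([np.load(n+"0.npz")["W"].reshape(-1,3) for n in("side",)])
P=P[np.isfinite(P).all(1)]
for y in np.arange(.20,.43,.02):
    print("%.2f"%y,[int(1000*max(P[(abs(P[:,0]-x)<.01)&(abs(P[:,1]-y)<.01)][:,2],default=-1)) for x in np.arange(.44,.68,.02)])
p,r,s=pose();i=r.inv()
print(i.apply([.093,-.005,0]),i.apply([0,0,-.05]),i.apply([0,0,.166]))
E
```

```text
0.20 [12, 4, 3, 37, 37, 37, 38, 38, 12, 3, 2, 5, 2]
0.22 [3, 4, 3, 38, 41, 39, 38, 40, 10, 2, 2, 2, 4]
0.24 [4, 2, 3, 2, 3, 2, 3, 3, 2, 9, 144, 142, 8]
0.26 [5, 2, 2, 3, 1, 2, 4, 2, 2, 139, 213, 213, 12]
0.28 [15, 1, 2, 3, 4, 3, 2, 3, 3, 138, 10, 142, 9]
0.30 [15, 3, 3, 3, 2, 5, 3, 3, 2, 2, 3, 3, 3]
0.32 [16, 7, 2, 1, 2, 2, 2, 2, 4, 2, 3, 3, 3]
0.34 [3, 4, 3, 3, 3, 3, 3, 2, 4, 1, 2, 2, 2]
0.36 [4, 2, 5, 3, 2, 18, 17, 2, 4, 1, 4, 2, 528]
0.38 [3, 2, 3, 20, 22, 21, 22, 3, 2, 503, 513, 522, 531]
0.40 [15, 13, 14, 19, 17, 464, 476, 485, 494, 502, 478, -1000, -1000]
0.42 [0, 421, 440, 450, 457, 466, 468, -1000, -1000, -1000, -1000, -1000, -1000]
[ 0.0768 -0.0104 -0.0517] [ 0.0279 -0.      0.0415] [-0.0927  0.0001 -0.1377]
```

The case hangs level while the tool leans 34°. Leaning +x at the tray would hit the desk, so I turn 180° about the vertical, high up. The tool then leans toward the robot at the tray and the case stays level.

```bash
python3 -m inch '[[[-0.0264,0,-0.0395],[0,0,0],0],[[-0.0264,0,-0.0395],[0,0,0],0],[[-0.0264,0,-0.0395],[0,0,0],0],[[-0.0264,0,-0.0395],[0,0,0],0],[[0.0242,0.0286,-0.0162],[0,0,0],0],[[0.0242,0.0286,-0.0162],[0,0,0],0],[[0.0242,0.0286,-0.0162],[0,0,0],0],[[0.0242,0.0286,-0.0162],[0,0,0],0]]'; python3 -m inch '[[[0.0242,0.0286,-0.0162],[0,0,0],0],[[0,0,0],[-0.083,0,-0.1233],0],[[0,0,0],[-0.083,0,-0.1233],0],[[0,0,0],[-0.083,0,-0.1233],0],[[0,0,0],[-0.083,0,-0.1233],0],[[0,0,0],[-0.083,0,-0.1233],0],[[0,0,0],[-0.083,0,-0.1233],0],[[0,0,0],[-0.083,0,-0.1233],0]]'
```

```text
time: 9.9
tool_pos: [0.5346, 0.1713, 0.3093]
tool_rot: [-0.024, 0.953, -0.079, -0.293]
contact_force: [0.2, 0.4, -1.1]
gripper_width: 0.453
grasp_force: 60.4
time: 10.7
tool_pos: [0.5581, 0.1396, 0.3087]
tool_rot: [0.124, 0.864, 0.408, -0.266]
contact_force: [-0.3, -0.7, -0.3]
gripper_width: 0.45
grasp_force: 60.4
```

```bash
python3 -m inch '[[[0,0,0],[-0.083,0,-0.1233],0],[[0,0,0],[-0.083,0,-0.1233],0],[[0,0,0],[-0.083,0,-0.1233],0],[[0,0,0],[-0.083,0,-0.1233],0],[[0,0,0],[-0.083,0,-0.1233],0],[[0,0,0],[-0.083,0,-0.1233],0],[[0,0,0],[-0.083,0,-0.1233],0],[[0,0,0],[0,0,0],0]]'; python3 -c "
from h import *
p,r,s=pose();print(p);print(r.as_matrix());print(s['joint_pos'],s['gripper_width'])"
```

```text
time: 11.5
tool_pos: [0.5567, 0.1394, 0.3092]
tool_rot: [0.238, 0.55, 0.783, -0.169]
contact_force: [-0.6, 0.5, 0.5]
gripper_width: 0.451
grasp_force: 60.4
[0.5567 0.1394 0.3092]
[[-0.2828  0.9409  0.1863]
 [ 0.7799  0.3386 -0.5264]
 [-0.5584 -0.0035 -0.8296]]
[ 0.3639 -0.064   1.7133 -0.5932  1.5189  0.0572] 0.45079171275317237
```

```bash
python3 -m inch '[[[0,0,0],[-0.083,0,-0.1233],0],[[0,0,0],[-0.083,0,-0.1233],0],[[0,0,0],[-0.083,0,-0.1233],0],[[0,0,0],[-0.083,0,-0.1233],0],[[0,0,0],[-0.083,0,-0.1233],0],[[0,0,0],[-0.083,0,-0.1233],0],[[0,0,0],[-0.083,0,-0.1233],0],[[0,0,0],[-0.083,0,-0.1233],0]]'; python3 -m inch '[[[0,0,0],[-0.02,0,-0.03],0],[[0,0,0],[0,0,0],0],[[0,0,0],[0,0,0],0]]'; python3 - <<'E'
from top import *
p,r,s=pose();print(p);print(r.as_matrix());print(s['joint_pos'])
im,d,W=cloud("wrist");np.savez("w.npz",im=im,W=W);topfit(W,p,r)
T=r.inv().apply((W-p).reshape(-1,3)).reshape(W.shape)
m=(abs(T[...,0])<.03)&(abs(T[...,1])<.019)&(T[...,2]>-.01)&(T[...,2]<.045)&(abs(W[...,2]-np.nanmedian(W[...,2]))<9)
S0=np.load("side0.npz")["W"];
for n in("side","scene"):
    D=np.load(n+"0.npz");X=D["W"];z=X[...,2]
    for nm,a in(("tall",(.655,.71,.09,.18,.0165,.024)),("rub",(.605,.645,.09,.18,.0105,.0155))):
        k=(X[...,0]>a[0])&(X[...,0]<a[1])&(X[...,1]>a[2])&(X[...,1]<a[3])&(z>a[4])&(z<a[5]);Q=X[k]
        if len(Q)>5:print(n,nm,len(Q),Q.min(0),Q.max(0),Q.mean(0))
E
```

```text
time: 12.3
tool_pos: [0.5581, 0.1395, 0.3098]
tool_rot: [0.29, 0.019, 0.957, -0.005]
contact_force: [-0.5, -0.3, -0.6]
gripper_width: 0.457
grasp_force: 60.4
time: 12.6
tool_pos: [0.5585, 0.1393, 0.3104]
tool_rot: [0.291, 0.005, 0.957, -0.001]
contact_force: [0.7, 0.1, -0.1]
gripper_width: 0.451
grasp_force: 60.4
[0.5585 0.1393 0.3104]
[[-0.8311  0.0097  0.556 ]
 [ 0.0082  1.     -0.0052]
 [-0.556   0.0002 -0.8312]]
[ 0.1558 -0.4218  2.008  -0.1107  0.975  -1.3704]
3360 1905 c [0.5606 0.1392 0.2987] n [-0.0146 -0.0005  0.9999] tilt deg 0.8384919657011719 tool rng [-0.0102 -0.017   0.003 ] [0.0158 0.017  0.0214]
1455 1171 c [0.5486 0.1396 0.2907] n [ 0.999  -0.0048  0.0447] tilt deg 87.43733944975814 tool rng [ 0.0161 -0.017   0.0065] [0.0224 0.017  0.0162]
side tall 212 [0.6631 0.1144 0.0166] [0.6947 0.1576 0.0235] [0.6775 0.1356 0.0196]
side rub 174 [0.6052 0.0909 0.0105] [0.629  0.1791 0.0155] [0.6156 0.1327 0.013 ]
scene tall 131 [0.6624 0.0906 0.0167] [0.7097 0.1613 0.0238] [0.6802 0.1341 0.0208]
scene rub 112 [0.6052 0.0903 0.0106] [0.6301 0.1798 0.0155] [0.6134 0.1314 0.0139]
```

```bash
python3 - <<'E'
from h import *
W=np.load("w.npz")["W"]
for n,X in(("wrist",W),("side",np.load("side0.npz")["W"]),("scene",np.load("scene0.npz")["W"])):
  print(n)
  for y in (.12,.135,.15):
    k=(abs(X[...,1]-y)<.008)&(X[...,0]>.59)&(X[...,0]<.71)&(X[...,2]<.03)&(X[...,2]>-.01);Q=X[k]
    h=[]
    for x in np.arange(.6,.704,.003):
        q=Q[abs(Q[:,0]-x)<.0015,2];h.append(int(round(1000*np.median(q))) if len(q) else -9)
    print(y,h)
print(proj("wrist",[[.65,.136,.01],[.6,.136,.01],[.70,.136,.01]]))
E
```

```text
wrist
0.12 [-1, -1, 5, 13, 13, 14, 13, 13, 13, 13, 7, 2, 2, 2, 2, 2, 2, 2, 2, 2, 2, 5, 13, 19, 19, 19, 19, 19, 19, 20, 19, 11, 14, -9, -9]
0.135 [-9, 1, 4, 13, 13, 13, 13, 13, 14, 13, -9, -9, 2, 2, 2, 2, 2, 2, 3, 2, 2, 8, 18, 19, 19, 20, 20, 20, 20, 20, 20, 19, -9, -9, -9]
0.15 [0, -1, 6, 13, 13, 14, 13, 13, 13, 13, 3, 2, 2, 2, 2, 2, 2, 2, 2, 2, 2, 8, 18, 20, 19, 20, 20, 20, 20, 20, 20, 19, -9, -9, -9]
side
0.12 [-1, 0, 12, 13, 12, 13, 13, 13, 13, 12, 3, 2, 3, 3, 2, 2, 3, 3, 2, 2, 3, 12, 18, 15, 18, 18, 18, 17, 16, 18, 19, 14, 14, -9, -9]
0.135 [-1, 1, 12, 13, 13, 13, 14, 14, 14, 14, 4, 2, 2, 3, 2, 3, 2, 2, 2, 2, 3, 19, 20, 19, 21, 20, 19, 19, 19, 19, 19, 14, 9, -2, -9]
0.15 [0, 1, 11, 12, 12, 13, 13, 12, 14, 9, 2, 2, 3, 4, 3, 3, 3, 2, 3, 3, 2, 19, 18, 19, 19, 20, 20, 19, 19, 19, 19, 12, 4, -1, -1]
scene
0.12 [1, 1, 8, 13, 15, 15, 15, 15, 13, 14, 9, 4, 4, 4, 4, 4, 3, 4, 4, 4, 4, 7, 12, 17, 13, 4, 16, 19, 13, 16, 15, 8, 13, -9, -9]
0.135 [1, 2, 8, 14, 15, 15, 15, 15, 16, 15, -9, -9, -9, -9, -9, 4, 3, 4, 4, 3, 5, 11, 14, 22, 21, 21, 20, 22, 20, 21, 20, -9, -9, -9, -9]
0.15 [-9, -9, -9, -9, 15, 15, 16, 15, 15, 15, -9, -9, -9, -9, 5, 4, 4, 4, 4, 4, 4, 9, 20, 20, 21, 21, 21, 20, 21, 21, 21, 20, -9, -9, -9]
[[316.1658  91.7417]
 [315.6627  55.0771]
 [316.5821 122.0498]]
```

The gap is measured at x = .629–.6635, y ≈ .136, and the case centre sits about 5 mm ahead of the TCP in x. Moving over the tray.

```bash
python3 -m inch '[[[-0.0343,-0.0012,0.023],[0,0,0],0],[[-0.0343,-0.0012,0.023],[0,0,0],0],[[0.0234,0,0.0349],[0,0,0],0],[[0.0234,0,0.0349],[0,0,0],0],[[0.0234,0,0.0349],[0,0,0],0],[[0.0234,0,0.0349],[0,0,0],0],[[0.022,0,0.033],[0,0,0],0],[[0,0,0],[0,0,0],0]]'; python3 -m inch '[[[0,0,0],[0,0,0],0]]'; python3 - <<'E'
from top import *
p,r,s=pose();print(p);print(r.as_matrix())
im,d,W=cloud("wrist");np.savez("w.npz",im=im,W=W);save("w5.png",im);topfit(W,p,r)
for y in (.118,.128,.145,.155):
    X=W;k=(abs(X[...,1]-y)<.006)&(X[...,0]>.59)&(X[...,0]<.71)&(X[...,2]<.03)&(X[...,2]>-.01);Q=X[k]
    print(y,[int(round(1000*np.median(q))) if len(q:=Q[abs(Q[:,0]-x)<.0015,2]) else -9 for x in np.arange(.6,.704,.003)])
E
```

```text
time: 13.45
tool_pos: [0.6362, 0.1364, 0.0946]
tool_rot: [0.284, 0.003, 0.959, -0.002]
contact_force: [-0.8, -0.4, -1.3]
gripper_width: 0.452
grasp_force: 60.5
time: 13.55
tool_pos: [0.6414, 0.137, 0.1035]
tool_rot: [0.291, 0.003, 0.957, -0.001]
contact_force: [1.5, -0.3, 0.7]
gripper_width: 0.451
grasp_force: 60.5
[0.6414 0.137  0.1035]
[[-0.8305  0.0068  0.557 ]
 [ 0.0055  1.     -0.004 ]
 [-0.5571 -0.0002 -0.8305]]
3358 1881 c [0.6433 0.1369 0.0918] n [-0.0141 -0.0006  0.9999] tilt deg 0.8089226635188238 tool rng [-0.0103 -0.017   0.0031] [0.0161 0.017  0.0214]
1477 1203 c [0.6315 0.1371 0.0838] n [ 0.9996 -0.0026  0.0281] tilt deg 88.38876463392438 tool rng [ 0.0148 -0.017   0.0062] [0.0223 0.017  0.0159]
0.118 [-1, -1, 5, 13, 13, 14, 14, 14, 13, 13, 12, -9, -9, 2, 2, 2, 2, 2, 2, 2, 2, 6, 10, 19, 19, 19, 5, 19, 19, 19, 19, 10, 13, -9, -9]
0.128 [-1, -1, 9, 13, 14, 14, 14, 14, 14, 14, 13, -9, -9, 2, 2, 2, 2, 2, 2, 2, 2, 8, 12, 19, 19, 19, 19, 20, 19, 19, 19, 19, -9, -9, -9]
0.145 [-1, -1, 8, 13, 13, 14, 13, 13, 13, 13, 13, -9, -9, 2, 2, 2, 2, 2, 2, 2, 2, 7, 13, 19, 19, 7, 19, 20, 20, 19, 19, 18, -9, -9, -9]
0.155 [-1, -1, 6, 13, 13, 13, 13, 13, 12, 12, 3, 2, 2, 2, 2, 2, 2, 2, 2, 2, 2, 7, 13, 19, 19, 19, 19, 19, 19, 19, 19, 9, 12, -9, -9]
```

View pics/w5.png

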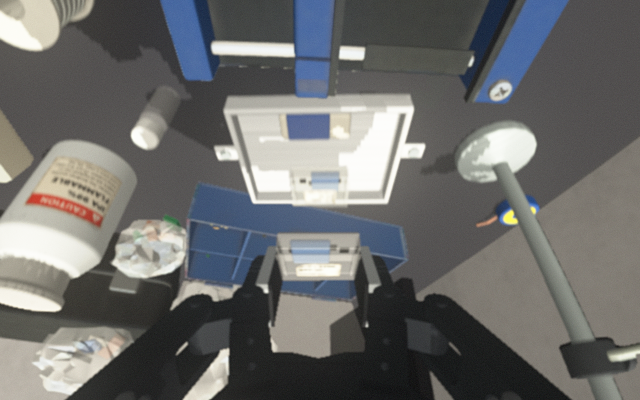

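The case is held above the gap: tray at (318,150), eraser (310,127), tall case (318,182), held case (318,255). It needs only about 1 mm more in +x, then down.

```bash
python3 -m inch '[[[0.0075,0,0.0172],[0,0,0],0],[[0.0083,0,0.0124],[0,0,0],0],[[0.0083,0,0.0124],[0,0,0],0],[[0.0083,0,0.0124],[0,0,0],0],[[0,0,0],[0,0,0],0],[[0,0,0],[0,0,0],0]]'; python3 -m inch '[[[0.0028,0,0.0042],[0,0,0],0],[[0.0028,0,0.0042],[0,0,0],0],[[0,0,0],[0,0,0],0],[[0,0,0],[0,0,0],0]]'; python3 - <<'E'
from top import *
p,r,s=pose();print(p)
im,d,W=cloud("wrist");topfit(W,p,r)
E
```

```text
time: 14.2
tool_pos: [0.6451, 0.1365, 0.0406]
tool_rot: [0.292, 0.003, 0.956, -0.001]
contact_force: [0.6, -0.8, 0.2]
gripper_width: 0.45
grasp_force: 67.7
time: 14.6
tool_pos: [0.6518, 0.1377, 0.0398]
tool_rot: [0.3, 0.003, 0.954, -0.0]
contact_force: [-9.1, -1.7, 24.8]
gripper_width: 0.453
grasp_force: 73.8
[0.6518 0.1377 0.0398]
4996 2263 c [0.6531 0.1377 0.031 ] n [-0.134  -0.0232  0.9907] tilt deg 7.816813851731142 tool rng [-0.0118 -0.017   0.0008] [0.0165 0.017  0.0173]
2733 1302 c [0.6427 0.1377 0.0189] n [ 0.9535 -0.0077  0.3014] tilt deg 72.4564767537519 tool rng [ 0.0155 -0.017   0.0043] [0.0258 0.017  0.0303]
```

I mis-set the first row (about 2.5 mm too far in x), so the case touched the tall case. Backing off upward and re-measuring.

```bash
python3 -m inch '[[[-0.0084,0,-0.0125],[0,0,0],0],[[-0.0111,0,-0.0166],[0,0,0],0],[[-0.0111,0,-0.0166],[0,0,0],0],[[0,0,0],[0,0,0],0],[[0,0,0],[0,0,0],0]]'; python3 - <<'E'
from top import *
p,r,s=pose();print(p);print(r.as_matrix())
im,d,W=cloud("wrist");np.savez("w.npz",im=im,W=W);save("w6.png",im);topfit(W,p,r)
for n,X in (("w",W),("side",cloud("side")[2])):
  for y in (.118,.128,.145,.155):
    k=(abs(X[...,1]-y)<.006)&(X[...,0]>.59)&(X[...,0]<.71)&(X[...,2]<.03)&(X[...,2]>-.01);Q=X[k]
    print(n,y,[int(round(1000*np.median(q))) if len(q:=Q[abs(Q[:,0]-x)<.0015,2]) else -9 for x in np.arange(.6,.704,.003)])
E
```

```text
time: 15.15
tool_pos: [0.6447, 0.1365, 0.0854]
tool_rot: [0.292, 0.003, 0.956, -0.001]
contact_force: [1.0, 0.1, 0.8]
gripper_width: 0.451
grasp_force: 69.8
[0.6447 0.1365 0.0854]
[[-0.8297  0.0072  0.5581]
 [ 0.0058  1.     -0.0041]
 [-0.5581 -0.0002 -0.8298]]
3667 2238 c [0.6458 0.1366 0.0766] n [-0.112  -0.024   0.9934] tilt deg 6.578812425616625 tool rng [-0.012  -0.017   0.0009] [0.0161 0.017  0.0176]
1429 1160 c [0.6343 0.1366 0.0676] n [0.9933 0.0054 0.1151] tilt deg 83.38927758977506 tool rng [ 0.0147 -0.017   0.0045] [0.0212 0.017  0.0145]
w 0.118 [-1, -1, 6, 13, 13, 13, 13, 13, 13, 13, 13, -9, -9, 2, 2, 2, 2, 2, 2, 2, 2, 4, 10, 19, 19, 19, 19, 19, 19, 19, 19, 10, 13, -9, -9]
w 0.128 [0, -1, 11, 13, 13, 14, 14, 14, 14, 14, 13, -9, -9, 3, 2, 2, 2, 2, 2, 2, 2, 7, 12, 19, 19, 19, 19, 19, 19, 19, 19, 19, -9, -9, -9]
w 0.145 [-1, 0, 9, 13, 13, 13, 13, 13, 13, 13, 13, -9, -9, 2, 2, 2, 2, 2, 2, 2, 2, 8, 12, 19, 19, 19, 13, 19, 20, 19, 19, 19, -9, -9, -9]
w 0.155 [-1, -1, 6, 13, 12, 13, 13, 13, 12, 13, 2, 2, 2, 2, 2, 2, 2, 2, 2, 2, 2, 8, 12, 19, 19, 19, 19, 19, 19, 19, 19, 12, 13, -9, -9]
side 0.118 [0, 0, 13, 12, 12, 13, 13, 13, 13, 14, 4, 1, 2, 2, 2, 3, 1, 2, 3, 3, 2, 8, 15, 16, 19, 15, 17, 12, 17, 17, 17, 14, 15, -9, -9]
side 0.128 [-2, -9, -9, 12, 14, 16, 14, 14, 12, 13, 5, 2, 2, 2, 1, 2, 2, 2, 0, 4, 3, 18, 19, 19, 20, 19, 19, 20, 19, 21, 17, 14, 12, -9, -9]
side 0.145 [-9, -9, -9, -9, -9, -9, -9, -9, -9, -9, -9, -9, -9, -9, -9, -9, -9, 2, 2, 4, 1, 19, 19, 20, 20, 20, 19, 20, 20, 19, 19, 14, 3, 0, -9]
side 0.155 [-9, -9, -9, -9, -9, -9, -9, -9, -9, -9, -9, -9, -9, -9, -9, -9, 2, 4, 2, 2, 2, 18, 18, 21, 20, 20, 20, 20, 18, 18, 15, 15, 2, -1, -1]
```

View pics/w6.png

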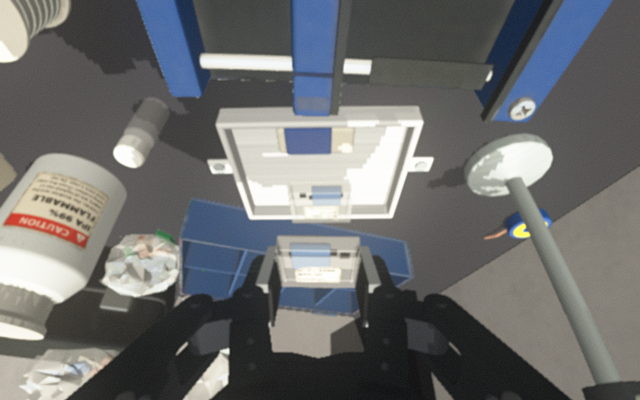

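The tray things are undisturbed (eraser (310,140), tall case (320,200)). The held case pitched about 6° in the grip, so I level it by turning about tool y and then re-measure.

```bash
python3 -m inch '[[[0,0,0],[0,0.1,0],0],[[0,0,0],[0,0,0],0],[[0,0,0],[0,0,0],0]]'; cat > m.py <<'E'
from top import *
p,r,s=pose();print(p,s["time"]);print(r.as_matrix())
im,d,W=cloud("wrist");topfit(W,p,r)
T=r.inv().apply((W-p).reshape(-1,3)).reshape(W.shape)
E
python3 m.py
```

```text
time: 15.55
tool_pos: [0.6449, 0.1364, 0.0849]
tool_rot: [0.244, 0.004, 0.97, -0.001]
contact_force: [-0.9, 0.1, 0.0]
gripper_width: 0.451
grasp_force: 69.9
[0.6449 0.1364 0.0849] 15.55
[[-0.8809  0.0074  0.4732]
 [ 0.0063  1.     -0.0038]
 [-0.4732 -0.0004 -0.8809]]
3674 2239 c [0.6453 0.1364 0.076 ] n [-0.0137 -0.0252  0.9996] tilt deg 1.6441543579516888 tool rng [-0.0118 -0.017   0.0008] [0.016  0.017  0.0172]
1435 1174 c [0.6329 0.1365 0.0682] n [1.     0.0007 0.0008] tilt deg 89.95138074730778 tool rng [ 0.0143 -0.017   0.0042] [0.0215 0.017  0.0142]
```

```bash
python3 -m inch '[[[0.0068,0,0.0115],[0,0,0],0],[[0.0068,0,0.0115],[0,0,0],0],[[0.0068,0,0.0115],[0,0,0],0],[[0,0,0],[0,0,0],0],[[0,0,0],[0,0,0],0]]'; python3 m.py; python3 -c "
from h import *
X=cloud('wrist')[2]
for y in (.125,.145):
    k=(abs(X[...,1]-y)<.012)&(X[...,0]>.59)&(X[...,0]<.71)&(X[...,2]<.04)&(X[...,2]>-.01);Q=X[k]
    print(y,[int(round(1000*np.median(q))) if len(q:=Q[abs(Q[:,0]-x)<.0015,2]) else -9 for x in np.arange(.6,.704,.003)])
"
```

```text
time: 16.1
tool_pos: [0.6425, 0.1365, 0.0443]
tool_rot: [0.243, 0.003, 0.97, -0.001]
contact_force: [-0.4, 0.3, -1.1]
gripper_width: 0.455
grasp_force: 69.9
[0.6425 0.1365 0.0443] 16.1
[[-0.882   0.007   0.4711]
 [ 0.0059  1.     -0.0037]
 [-0.4711 -0.0004 -0.8821]]
4979 2237 c [0.6429 0.1365 0.0355] n [-0.009  -0.0245  0.9997] tilt deg 1.4974852512146897 tool rng [-0.0118 -0.017   0.0009] [0.0162 0.017  0.0172]
2742 1326 c [0.63   0.1363 0.0256] n [-0.9859 -0.0104  0.1672] tilt deg 80.3764455101349 tool rng [ 0.0146 -0.0169  0.004 ] [0.0294 0.017  0.0216]
0.125 [-1, -1, 7, 13, 13, 14, 14, 14, 14, 14, 29, 32, 36, 36, 36, 25, 3, 3, 3, 3, 3, -9, -9, -9, -9, -9, -9, -9, -9, -9, -9, -9, -9, -9, -9]
0.145 [-1, -1, 7, 13, 13, 13, 13, 13, 13, 14, 30, 33, 37, 37, 36, 26, 26, 36, 3, 3, 3, 2, -9, -9, -9, -9, -9, -9, -9, -9, -9, -9, -9, -9, -9]
```

```bash
python3 -m inch '[[[0.0031,0,0.008],[0,0,0],0],[[0,0,0],[0,0,0],0],[[0,0,0],[0,0,0],0]]'; python3 -m inch '[[[0.0024,0,0.0044],[0,0,0],0],[[0,0,0],[0,0,0],0],[[0,0,0],[0,0,0],0]]'
```

```text
time: 16.5
tool_pos: [0.6442, 0.1365, 0.0369]
tool_rot: [0.244, 0.003, 0.97, -0.001]
contact_force: [0.2, 0.8, 0.3]
gripper_width: 0.453
grasp_force: 69.9
time: 16.8
tool_pos: [0.6441, 0.1365, 0.0319]
tool_rot: [0.244, 0.003, 0.97, -0.001]
contact_force: [0.1, -0.7, 0.1]
gripper_width: 0.452
grasp_force: 69.9
```

```bash
python3 -m inch '[[[0.0021,0,0.004],[0,0,0],0],[[0,0,0],[0,0,0],0],[[0,0,0],[0,0,0],0]]'; python3 -m inch '[[[0.0007,0,0.0013],[0,0,0],0],[[0,0,0],[0,0,0],0],[[0,0,0],[0,0,0],0]]'
```

```text
time: 17.1
tool_pos: [0.6445, 0.1366, 0.0278]
tool_rot: [0.244, 0.003, 0.97, -0.001]
contact_force: [-0.4, 0.6, 1.6]
gripper_width: 0.453
grasp_force: 70.5
time: 17.4
tool_pos: [0.6447, 0.1366, 0.0275]
tool_rot: [0.244, 0.003, 0.97, -0.001]
contact_force: [-6.2, -0.2, 8.9]
gripper_width: 0.458
grasp_force: 76.0
```

```bash
python3 -m inch '[[[0,0,0],[0,0,0],0.5],[[0,0,0],[0,0,0],0.54],[[0,0,0],[0,0,0],0.57],[[0,0,0],[0,0,0],0.57]]'; python3 -m inch '[[[-0.0071,0,-0.0132],[0,0,0],0.57],[[-0.0142,0,-0.0264],[0,0,0],0.57],[[-0.0142,0,-0.0264],[0,0,0],0.57],[[-0.0142,0,-0.0264],[0,0,0],0.57],[[0,0,0],[0,0,0],0.57],[[0,0,0],[0,0,0],0.57]]'; cat > tray.py <<'E'
from h import *
import sys
p,r,s=pose();im,d,W=cloud("wrist");save(sys.argv[1],im)
print(p);print(r.as_matrix())
for n,X in (("w",W),("side",cloud("side")[2])):
  for y in (.118,.128,.138,.148,.155):
    k=(abs(X[...,1]-y)<.005)&(X[...,0]>.59)&(X[...,0]<.71)&(X[...,2]<.03)&(X[...,2]>-.01);Q=X[k]
    print(n,y,[int(round(1000*np.median(q))) if len(q:=Q[abs(Q[:,0]-x)<.0015,2]) else -9 for x in np.arange(.6,.704,.003)])
E
python3 tray.py w7.png
```

```text
time: 17.8
tool_pos: [0.6445, 0.1365, 0.0263]
tool_rot: [0.244, 0.003, 0.97, -0.001]
contact_force: [-0.2, -1.2, 2.2]
gripper_width: 0.57
grasp_force: 0.9
time: 18.4
tool_pos: [0.6448, 0.1366, 0.1327]
tool_rot: [0.245, 0.003, 0.97, -0.001]
contact_force: [0.3, -0.2, -0.3]
gripper_width: 0.571
grasp_force: 0.0
[0.6448 0.1366 0.1327]
[[-0.8803  0.007   0.4743]
 [ 0.0062  1.     -0.0032]
 [-0.4743  0.0001 -0.8804]]
w 0.118 [0, -1, 4, 13, 13, 14, 14, 14, 14, 14, 14, 14, 15, 15, 15, 15, 15, 15, 15, 15, 15, 18, 19, 19, 19, 19, 19, 19, 19, 19, 19, 9, 13, -9, -9]
w 0.128 [0, -1, 5, 13, 13, 14, 14, 14, 14, 14, 14, 14, 15, 15, 15, 15, 16, 16, 15, 15, 15, 15, 19, 19, 19, 19, 19, 20, 19, 19, 19, -9, -9, -9, -9]
w 0.138 [0, -1, 5, 13, 13, 14, 14, 14, 14, 14, 14, 14, 15, 15, 16, 16, 16, 16, 15, 15, 15, 14, 19, 19, 19, 19, 20, 20, 20, 19, 19, -9, -9, -9, -9]
w 0.148 [0, -1, 6, 13, 13, 13, 13, 13, 14, 14, 13, 12, 15, 15, 15, 15, 15, 15, 15, 15, 15, 14, 19, 19, 19, 19, 19, 20, 20, 19, 19, 18, -9, -9, -9]
w 0.155 [0, -1, 5, 13, 12, 13, 13, 13, 13, 13, 3, 11, 15, 15, 15, 15, 15, 15, 15, 15, 15, 13, 19, 19, 19, 19, 19, 19, 19, 19, 19, 11, 12, -9, -9]
side 0.118 [-1, -2, 13, 13, 15, 13, 14, 13, 13, 12, 8, 13, 14, 14, 14, 15, 14, 12, 14, 14, 12, 13, 14, 14, 8, 18, 10, 14, 14, 13, 13, 14, -9, -9, -9]
side 0.128 [-1, -2, 12, 13, 13, 14, 15, 14, 14, 14, 15, 15, 18, 16, 16, 17, 17, 16, 15, 15, 15, 18, 19, 19, 18, 20, 21, 21, 19, 18, 14, 14, 11, -9, -9]
side 0.138 [-1, 0, 13, 13, 14, 14, 14, 14, 13, 12, 14, 15, 17, 15, 15, 17, 15, 16, 15, 15, 15, 18, 20, 20, 19, 19, 21, 20, 20, 20, 13, 13, 7, -2, -9]
side 0.148 [-1, 0, 11, 9, -9, -9, -9, -9, -9, 11, -9, 14, 15, 16, 17, 16, 16, 16, 15, 16, 14, 19, 19, 19, 19, 18, 19, 20, 19, 20, 17, 13, 1, 1, -9]
side 0.155 [-2, -9, -9, -9, -9, -9, -9, -9, -9, -9, -9, -9, -9, 16, 15, 15, 16, 16, 14, 17, 11, 19, 19, 19, 18, 19, 21, 19, 19, 20, 17, 13, 1, 0, -1]
```

View pics/w7.png

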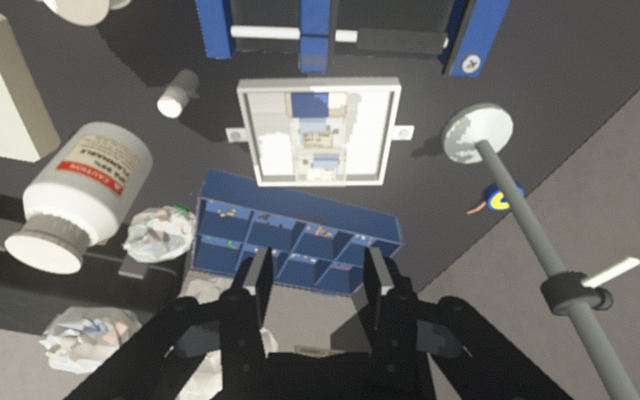

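All three tray things lie flat: eraser (318,104), clear case (315,133), tall case (320,160), free of the fingers. Next I get the pointer height, then lift, straighten and look at the loupe.

```bash
python3 -m inch '[[[-0.022,0,-0.041],[0,0.124,0],0.57],[[-0.017,0,-0.044],[0,0.124,0],0.57],[[-0.01,0,-0.046],[0,0.124,0],0.6],[[-0.005,0,-0.046],[0,0.122,0],0.6],[[0,0,0],[0,0,0],0.6],[[0,0,0],[0,0,0],0.6]]'; python3 - <<'E'
from h import *
p,r,s=pose();print(p);print(r.as_matrix())
for n in("side","scene"):
    D=np.load(n+"0.npz");im,X=D["im"].astype(int),D["W"]
    k=(X[...,0]>.58)&(X[...,0]<.66)&(X[...,1]>.22)&(X[...,1]<.31)&(X[...,2]>.09)&(X[...,2]<.18)&(im.min(2)>170)
    Q=X[k];print(n,len(Q),Q.mean(0),np.median(Q,0),Q.min(0),Q.max(0))
    for x in manip.look_for(n,"focus_mark")[:2]: print(x)
X=np.load("side0.npz")["W"].reshape(-1,3)
X=np.concatenate([X,np.load("scene0.npz")["W"].reshape(-1,3)])
for a in np.arange(.3,.55,.025):
    q=X[(abs(X[:,0]-a)<.0125)&(X[:,2]>.08)&(X[:,2]<.45)&(X[:,1]<.1)&(X[:,1]>-.2)];print("%.3f"%a,np.sort(q[:,1])[-5:])
E
```

```text
time: 19.1
tool_pos: [0.6426, 0.1365, 0.3153]
tool_rot: [0.003, 0.004, 1.0, -0.0]
contact_force: [0.2, 0.1, -0.8]
gripper_width: 0.598
grasp_force: 0.0
[0.6426 0.1365 0.3153]
[[-1.      0.0076  0.0055]
 [ 0.0076  1.     -0.0004]
 [-0.0055 -0.0004 -1.    ]]
side 30 [0.6306 0.2655 0.1368] [0.6288 0.2653 0.1366] [0.6194 0.259  0.1346] [0.655  0.2744 0.1415]
scene 19 [0.6291 0.2676 0.1369] [0.6298 0.2678 0.137 ] [0.6181 0.2624 0.1354] [0.6397 0.2732 0.1389]
{'point': [0.6454, 0.2635, 0.1381], 'score': 0.53}
{'point': [0.7095, 0.3166, 0.0099], 'score': 0.23}
0.300 []
0.325 [-0.121  -0.1206 -0.1205 -0.1197 -0.1196]
0.350 [-0.0469 -0.0468 -0.0462 -0.046  -0.046 ]
0.375 [-0.0487 -0.0483 -0.0483 -0.0482 -0.0471]
0.400 [-0.058  -0.0578 -0.0578 -0.0574 -0.0572]
0.425 [-0.069  -0.0683 -0.0682 -0.0681 -0.0679]
0.450 [-0.0756 -0.0756 -0.0756 -0.0755 -0.0752]
0.475 [-0.0494 -0.0492 -0.0487 -0.048  -0.0478]
0.500 [-0.0543 -0.0541 -0.054  -0.0537 -0.0528]
0.525 [-0.0927 -0.0926 -0.0925 -0.0923 -0.0908]
0.550 [-0.1305 -0.1299 -0.1296 -0.1287 -0.128 ]
```

```bash
python3 -m inch '[[[0.049,-0.0114,0],[0,0,0],0.6],[[0.049,-0.0114,0],[0,0,0],0.6],[[0.049,-0.0114,0],[0,0,0],0.6],[[0.049,-0.0114,0],[0,0,0],0.6],[[0.049,-0.0114,0],[0,0,0],0.6],[[0,0,0],[0,0,0],0.6],[[0,0,0],[0,0,0],0.6]]'; cat > loupe.py <<'E'
from h import *
p,r,s=pose();print(p,s["time"]);print(r.as_matrix())
im,d,W=cloud("wrist");hsv=cv2.cvtColor(im,cv2.COLOR_RGB2HSV)
k=(hsv[...,0]>8)&(hsv[...,0]<25)&(hsv[...,1]>90)&(W[...,0]>.3)&(W[...,0]<.6)&(W[...,1]>-.1)&(W[...,1]<.18)&(W[...,2]>.008)&(W[...,2]<.03)
n,l,st,c=cv2.connectedComponentsWithStats(k.astype(np.uint8));i=1+np.argmax(st[1:,4])
Q=W[l==i];print("handle",len(Q),Q.mean(0),cv2.minAreaRect((Q[:,:2]*1000).astype(np.float32)))
for x in manip.look_for("wrist","loupe")[:1]: print(x)
c0=np.array([.441,.0175])
k=(np.hypot(W[...,0]-c0[0],W[...,1]-c0[1])<.045)&(W[...,2]>.0055)&(W[...,2]<.016);Q=W[k]
print("rim",len(Q),cv2.minEnclosingCircle((Q[Q[:,1]<.035][:,:2]*1000).astype(np.float32)))
E
python3 loupe.py
```

```text
time: 19.9
tool_pos: [0.3962, 0.0817, 0.312]
tool_rot: [0.002, 0.004, 1.0, -0.0]
contact_force: [0.3, -0.8, 0.3]
gripper_width: 0.597
grasp_force: 0.0
[0.3962 0.0817 0.312 ] 19.9
[[-1.      0.0075  0.0036]
 [ 0.0075  1.     -0.0005]
 [-0.0036 -0.0005 -1.    ]]
handle 627 [0.4194 0.0865 0.0146] ((420.39764404296875, 86.15742492675781), (14.450240135192871, 90.69708251953125), 21.77444839477539)
{'point': [0.4409, 0.02, 0.0092], 'score': 0.8}
rim 1100 ((451.5920104980469, 6.587539196014404), 31.972131729125977)
```

```bash
python3 -m inch '[[[-0.0269,-0.003,0],[0,0,0],0.6],[[0,0,0.02],[0,0,0.148],0.6],[[0,0,0.02],[0,0,0.148],0.6],[[0,0,0.02],[0,0,0.148],0.6],[[0,0,0.02],[0,0,0.148],0.6],[[0,0,0.02],[0,0,0.148],0.6],[[0,0,0.02],[0,0,0.148],0.6],[[0,0,0.02],[0,0,0.148],0.6]]';python3 -m inch '[[[0,0,0.02],[0,0,0.148],0.6],[[0,0,0],[0,0,0],0.6],[[0,0,0],[0,0,0],0.6]]'; python3 loupe.py
```

```text
time: 20.8
tool_pos: [0.4261, 0.0787, 0.1724]
tool_rot: [0.001, 0.501, 0.866, 0.0]
contact_force: [0.8, -0.3, -0.3]
gripper_width: 0.599
grasp_force: 0.0
time: 21.1
tool_pos: [0.4258, 0.0786, 0.1537]
tool_rot: [0.001, 0.56, 0.829, 0.0]
contact_force: [1.4, 0.1, -0.5]
gripper_width: 0.597
grasp_force: 0.0
[0.4258 0.0786 0.1537] 21.1
[[-0.3734  0.9277  0.0022]
 [ 0.9277  0.3734 -0.0005]
 [-0.0013  0.0019 -1.    ]]
handle 1525 [0.4199 0.0891 0.0149] ((421.2178649902344, 86.32322692871094), (13.395973205566406, 92.4769515991211), 21.41253662109375)
{'point': [0.442, 0.0231, 0.0102], 'score': 0.68}
rim 2392 ((451.8887634277344, 5.750917911529541), 32.254615783691406)
```

```bash
python3 -m inch '[[[0,-0.0014,0.03],[0,0,0],0.5],[[0,0,0.03],[0,0,0],0.5],[[0,0,0.03],[0,0,0],0.4],[[0,0,0.03],[0,0,0],0.4],[[0,0,0],[0,0,0],0.4],[[0,0,0],[0,0,0],0.4]]'; python3 -m inch '[[[0,0,0.006],[0,0,0],0.3],[[0,0,0],[0,0,0],0.2],[[0,0,0],[0,0,0],0.1],[[0,0,0],[0,0,0],0],[[0,0,0],[0,0,0],0],[[0,0,0],[0,0,0],0],[[0,0,0],[0,0,0],0]]'
```

```text
time: 21.8
tool_pos: [0.4256, 0.0779, 0.0355]
tool_rot: [0.002, 0.561, 0.828, 0.001]
contact_force: [0.7, 0.2, 0.7]
gripper_width: 0.401
grasp_force: 0.0
time: 22.5
tool_pos: [0.4261, 0.0779, 0.03]
tool_rot: [0.003, 0.561, 0.828, 0.002]
contact_force: [-0.6, 0.4, 5.9]
gripper_width: 0.14
grasp_force: 61.4
```

```bash
python3 -m inch '[[[0,0,-0.02],[0,0,0],0],[[0,0,-0.04],[0,0,0],0],[[0,0,-0.04],[0,0,0],0],[[0,0,-0.04],[0,0,0],0],[[0,0,-0.04],[0,0,0],0],[[0,0,0],[0,0,0],0],[[0,0,0],[0,0,0],0]]'; python3 -m inch '[[[0,0,0],[0,0,-0.148],0],[[0,0,0],[0,0,-0.148],0],[[0,0,0],[0,0,-0.148],0],[[0,0,0],[0,0,-0.148],0],[[0,0,0],[0,0,-0.148],0],[[0,0,0],[0,0,-0.148],0],[[0,0,0],[0,0,-0.148],0],[[0,0,0],[0,0,-0.148],0]]'; python3 -m inch '[[[0,0,0],[0,0,0],0],[[0,0,0],[0,0,0],0]]'; cat > held.py <<'E'
from h import *
p,r,s=pose();print(p,s["time"],s["gripper_width"]);M=r.as_matrix();print(M)
for n in("wrist","side","scene"):
    im,d,W=cloud(n);T=r.inv().apply((W-p).reshape(-1,3)).reshape(W.shape)
    k=(np.hypot(T[...,0]+.078,T[...,1])<.04)&(T[...,2]>.005)&(T[...,2]<.045)&(T[...,0]<-.047)
    Q=T[k]
    if len(Q)<30: print(n,len(Q));continue
    # plane fit
    c=np.median(Q,0);A=np.c_[Q[:,:2],np.ones(len(Q))];g=abs(Q[:,2]-c[2])<.008
    for _ in range(3):
        co=np.linalg.lstsq(A[g],Q[g,2],rcond=None)[0];g=abs(Q[:,2]-A@co)<.003
    nn=M@np.array([-co[0],-co[1],1]);nn/=np.linalg.norm(nn)
    print(n,len(Q),g.sum(),"circle tool",cv2.minEnclosingCircle((Q[g][:,:2]*1000).astype(np.float32)),"med tool",np.median(Q[g],0),"world med",np.median(W[k][g],0),"normal",nn)
E
python3 held.py
```

```text
time: 23.2
tool_pos: [0.4244, 0.078, 0.2094]
tool_rot: [0.003, 0.561, 0.828, 0.002]
contact_force: [-0.4, 0.4, -1.4]
gripper_width: 0.142
grasp_force: 60.5
time: 24.0
tool_pos: [0.4225, 0.0779, 0.2055]
tool_rot: [-0.0, 0.001, 1.0, -0.0]
contact_force: [0.5, 0.4, -0.4]
gripper_width: 0.141
grasp_force: 60.5
time: 24.2
tool_pos: [0.4231, 0.0779, 0.2066]
tool_rot: [0.001, 0.005, 1.0, -0.0]
contact_force: [0.9, 0.1, -1.9]
gripper_width: 0.14
grasp_force: 60.5
[0.4231 0.0779 0.2066] 24.2 0.13971100613217213
[[-0.9999  0.0104  0.0016]
 [ 0.0104  0.9999 -0.0005]
 [-0.0016 -0.0005 -1.    ]]
wrist 990 897 circle tool ((-58.338077545166016, -0.9746915698051453), 13.962911605834961) med tool [-0.0585 -0.0007  0.0236] world med [0.4816 0.0766 0.1831] normal [-0.1326  0.0008 -0.9912]
side 721 610 circle tool ((-78.75698852539062, -1.87526273727417), 31.924467086791992) med tool [-0.0778 -0.0029  0.0229] world med [0.501  0.0742 0.1838] normal [-0.009  -0.0087 -0.9999]
scene 285 236 circle tool ((-78.228515625, 1.5068833827972412), 31.882240295410156) med tool [-0.0774 -0.0125  0.0214] world med [0.5003 0.0646 0.1854] normal [ 0.0319 -0.0042 -0.9995]
```

```bash
python3 -m inch '[[[-0.0362,0.0153,0],[0,0,0],0],[[-0.0362,0.0153,0],[0,0,0],0],[[-0.0362,0.0153,0],[0,0,0],0],[[-0.0362,0.0153,0],[0,0,0],0],[[0,0,0.0223],[0,0,0],0],[[0,0,0.0223],[0,0,0],0],[[0,0,0],[0,0,0],0],[[0,0,0],[0,0,0],0]]'; python3 -m inch '[[[0,0,0],[0,0,0],0],[[0,0,0],[0,0,0],0],[[0,0,0],[0,0,0],0]]'; python3 held.py; python3 - <<'E'
from h import *
for n in("side","scene"):
    print(n)
    im,d,X=cloud(n)
    k=(X[...,0]>.58)&(X[...,0]<.66)&(X[...,1]>.22)&(X[...,1]<.31)&(X[...,2]>.09)&(X[...,2]<.18)&(im.min(2)>170);print("ptr",k.sum(),np.median(X[k],0))
    for y in (.118,.128,.138,.148,.155):
        k=(abs(X[...,1]-y)<.005)&(X[...,2]<.03)&(X[...,2]>-.01);Q=X[k]
        print(y,[int(round(1000*np.median(q))) if len(q:=Q[abs(Q[:,0]-x)<.0015,2]) else -9 for x in np.arange(.6,.704,.003)])
    for l in("spool","solvent","glue","reel","screwdriver"):
        r=manip.look_for(n,l);print(l,[np.round(x["point"],3) for x in r[:1]])
E
```

```text
time: 25.15
tool_pos: [0.5691, 0.138, 0.1642]
tool_rot: [0.002, 0.004, 1.0, -0.0]
contact_force: [0.2, -0.2, -1.4]
gripper_width: 0.141
grasp_force: 60.5
time: 25.45
tool_pos: [0.57, 0.1381, 0.166]
tool_rot: [0.004, 0.004, 1.0, -0.0]
contact_force: [0.0, -0.3, -1.2]
gripper_width: 0.142
grasp_force: 60.5
[0.57   0.1381 0.166 ] 25.45 0.1419541312051809
[[-0.9999  0.0076  0.0073]
 [ 0.0076  1.     -0.0002]
 [-0.0073 -0.0001 -1.    ]]
wrist 993 903 circle tool ((-58.169776916503906, -0.5188095569610596), 14.015296936035156) med tool [-0.0585 -0.0007  0.0237] world med [0.6287 0.1369 0.1428] normal [-0.122  -0.0062 -0.9925]
side 685 592 circle tool ((-78.24921417236328, -2.259289026260376), 31.569385528564453) med tool [-0.0785 -0.0022  0.0239] world med [0.6487 0.1352 0.1427] normal [ 0.0008  0.0035 -1.    ]
scene 197 160 circle tool ((-76.89386749267578, -2.06589412689209), 31.184831619262695) med tool [-0.0758 -0.0119  0.0226] world med [0.646  0.1256 0.1439] normal [ 0.038  -0.0073 -0.9993]
side
ptr 34 [0.6304 0.2651 0.1367]
0.118 [0, -9, 12, 12, 13, 13, 14, 12, 13, 11, 12, 15, 15, 1
[... 1014 characters left out ...]
 16, 17, 16, 18, 17, 17, 17, 16, 17, 17, 20, 21, 21, 21, 21, 14, -9, 21, 21, 10, -9, -9, -9, -9]
0.138 [1, -9, 5, 14, 14, 15, 15, 15, 14, 15, -9, 17, 17, 17, 17, 17, 17, 17, 17, 16, 17, 20, 21, 20, 21, 15, 20, 20, 22, 20, 20, -9, -9, -9, -9]
0.148 [-9, -9, -9, -9, 15, 15, 16, 15, 16, 15, -9, 16, 17, 17, 16, 18, 17, 17, 17, 18, 17, 20, 20, 21, 21, 19, 21, 23, 21, 22, 20, -9, -9, -9, -9]
0.155 [-9, -9, -9, -9, 16, -9, 14, 15, 15, 14, 17, 16, 17, 17, 16, 12, 16, 17, 17, 18, 16, 17, 20, 21, 22, 21, 8, 20, 21, 22, 20, -9, -9, -9, -9]
spool [array([0.534, 0.015, 0.024])]
solvent [array([ 0.638, -0.027,  0.042])]
glue [array([0.598, 0.043, 0.028])]
reel []
screwdriver [array([0.523, 0.38 , 0.014])]
```

```bash
python3 -m inch '[[[0.001,0,0.004],[0,0,0],0],[[0,0,0],[0,0,0],0],[[0,0,0],[0,0,0],0],[[0,0,0],[0,0,0],0],[[0,0,0],[0,0,0],0],[[0,0,0],[0,0,0],0],[[0,0,0],[0,0,0],0],[[0,0,0],[0,0,0],0]]'; python3 held.py | grep -v wrist; python3 -c "
from h import *
im,d,W=cloud('side');k=(W[...,0]>.636)&(W[...,0]<.657)&(W[...,1]>.09)&(W[...,1]<.18)&(W[...,2]>.0105)&(W[...,2]<.021);print('case y',np.percentile(W[k][:,1],[3,97]))
print(manip.state()['joint_vel'])"
```

```text
time: 27.0
tool_pos: [0.5685, 0.1381, 0.1606]
tool_rot: [0.002, 0.004, 1.0, -0.0]
contact_force: [-0.8, -0.1, -1.1]
gripper_width: 0.145
grasp_force: 60.5
[0.5685 0.1381 0.1606] 27.0 0.14479643402476444
[[-1.      0.0073  0.005 ]
 [ 0.0073  1.     -0.0005]
 [-0.005  -0.0004 -1.    ]]
side 685 582 circle tool ((-77.76637268066406, -2.638969659805298), 31.300819396972656) med tool [-0.0782 -0.0023  0.0234] world med [0.6468 0.1352 0.1376] normal [ 0.0037  0.0089 -1.    ]
scene 196 151 circle tool ((-76.90668487548828, 0.22773456573486328), 31.19524574279785) med tool [-0.0759 -0.0109  0.0225] world med [0.6444 0.1267 0.1386] normal [ 0.0157  0.0424 -0.999 ]
case y [0.1146 0.1525]
[-0.0008 -0.0009  0.001   0.0012 -0.0011 -0.0003]
```

```bash
python3 -m inch '[[[0,0,-0.0013],[0,0,0],0],[[0,0,0],[0,0,0],0],[[0,0,0],[0,0,0],0],[[0,0,0],[0,0,0],0],[[0,0,0],[0,0,0],0]]'; python3 -c "
from plant import manip
print(manip.job_done())"
```

```text
time: 27.7
tool_pos: [0.5684, 0.1381, 0.1618]
tool_rot: [0.002, 0.004, 1.0, -0.0]
contact_force: [0.4, 0.1, -1.7]
gripper_width: 0.143
grasp_force: 60.5
the job is handed in; nothing more can be done
None
```

The job is handed in: by my measurements the clear case lies flat and released in the gap, and the loupe is held level over it within about 2–3 mm of the pointer's height. On the first try I lightly knocked the held case against the taller case and redid it, with no visible shift in the tray; no verdict came back.

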